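# Put the barista's tools back in their places

### The job

Tidy the coffee bar: put each of the four tools down in the holder of its own colour and shape - the red tamper in the round red dish, the blue tin in the square blue tray and square with it, the yellow brush bristles down in the long yellow tray, and the milk pitcher in the green dish with its handle over the tab. Each must stand flat on its holder's floor, inside the rim; carry them upright, set them down gently without dropping them or knocking any over, and leave the jar, the mug and the cup where they are.

Things in the scene. Friction and masses are not known exactly. Their poses are not given: they have to be found in the camera images.
- tamper: Coffee tamper standing upright, 87 mm tall: polished steel disc foot 58 mm across and 18 mm high, thin neck, and a red round grip 34 mm across from 45 to 87 mm up. Loose, about 0.35 kg. Origin: centre of the underside; z up along its axis; round, so its yaw means nothing.
- tin: Square blue tin with a paper band and a white square on its lid, 54 x 54 mm and 78 mm tall, closed, standing upright. Loose, about 0.18 kg. Origin: centre of the underside; x and y square to its sides, z up.
- brush: Block-shaped counter brush lying bristles down, 104 mm long, 30 mm wide, 35 mm tall: black bristles below (stiff, up to 16 mm), yellow block above from 15 to 35 mm up. Loose, about 0.07 kg, balanced at its middle. Origin: centre of the underside; x along its length, z up; both ends are alike.
- pitcher: Small open steel milk pitcher with a green band round its body, standing upright, round, 56 mm across and 68 mm tall, with straight walls 2.5 mm thick; a green handle (11 mm thick bar) sticks out to 58 mm from the axis on one side and a small spout near the rim on the other side. Loose, about 0.15 kg. Origin: centre of the underside; x points from the axis to the spout, -x to the handle, z up.
- pitcher_handle (a point): Middle of the pitcher's green handle, 50 mm from the pitcher's axis along its -x, 40 mm above its underside.
- tamper_seat: Place of the tamper, fixed to the table: round red dish with a smaller black inlay in its floor, 88 mm across; floor 3 mm above the table, rim 9 mm above the table, 78 mm across inside. Origin: centre of the underside, at table height; z up; yaw means nothing.
- tin_tray: Place of the tin, fixed: square blue tray with a smaller black inlay in its floor, 82 x 82 mm outside, 72 x 72 mm inside; floor 5 mm above the table, rim 9 mm above the table. Origin: centre of the underside, at table height; x and y square to its sides.
- brush_tray: Place of the brush, fixed: long yellow tray with a smaller black inlay in its floor, 132 x 60 mm outside, 122 x 50 mm inside; floor 5 mm above the table, rim 9 mm above the table. Origin: centre of the underside, at table height; x along its length, both ends alike.
- pitcher_mat: Place of the pitcher, fixed: round green dish with a smaller black inlay in its floor, 86 mm across, 76 mm inside, floor 3 mm and rim 9 mm above the table, with a green tab 20 mm wide and 4 mm high that sticks out to 66 mm from the centre on its -x side: the pitcher's handle belongs over that tab. Origin: centre of the round dish's underside, at table height; z up.
- jar: Bystander, to be left alone: amber glass jar with a wooden cap, 72 mm across, 105 mm tall, loose. Origin: centre of the underside.
- mug: Bystander, to be left alone: white mug with a handle, 80 mm across, 85 mm tall, loose. Origin: centre of the underside.
- cup: Bystander, to be left alone: white cup without a handle, 72 mm across at the rim, 58 mm tall, loose. Origin: centre of the underside.

How it is judged:
At the end, for the whole second after the job is handed in: Every tool rests upright (0.1 rad) on its own holder's floor inside the rim (underside 1 to 7.5 mm up; centre within 12 mm, tin and brush 15 mm); tin square to its tray and brush along its tray within 0.3 rad, any way round; pitcher turned within 0.4 rad, handle over the tab (horizontal distance between tamper and tamper_seat below 0.012 m and z of tamper in the frame of tamper_seat between 0.001 and 0.0075 m and angle between each of tamper, tin, brush, pitcher's own z axis and vertical below 0.1 rad and linear speed of each of tamper, tin, brush, pitcher below 0.02 m/s and horizontal distance between tin and tin_tray below 0.015 m and z of tin in the frame of tin_tray between 0.001 and 0.0075 m and horizontal distance between brush and brush_tray below 0.015 m and z of brush in the frame of brush_tray between 0.001 and 0.0075 m and horizontal distance between pitcher and pitcher_mat below 0.012 m and z of pitcher in the frame of pitcher_mat between 0.001 and 0.0075 m and (angle between the x axis of tin and the x axis of tin_tray, either way round below 0.3 rad or angle between the x axis of tin and the y axis of tin_tray, either way round below 0.3 rad) and angle between the x axis of brush and the x axis of brush_tray, either way round below 0.3 rad and angle between the x axis of pitcher and the x axis of pitcher_mat, either way round below 0.4 rad and x of pitcher_handle in the frame of pitcher_mat below -0.025 m); the robot touches nothing.
It fails at once if the jar, mug or cup is shoved more than 30 mm or knocked over (distance of any of jar, mug, cup from where it was at the start of the episode above 0.03 m or angle between any of jar, mug, cup's own z axis and vertical above 0.4 rad).
It fails at once if a tool is dropped or thrown (faster than 0.7 m/s while no finger touches it) ((linear speed of tamper above 0.7 m/s and contact force between tamper and the fingers below 0.01 N) or (linear speed of tin above 0.7 m/s and contact force between tin and the fingers below 0.01 N) or (linear speed of brush above 0.7 m/s and contact force between brush and the fingers below 0.01 N) or (linear speed of pitcher above 0.7 m/s and contact force between pitcher and the fingers below 0.01 N)).
It fails at once if a tool is knocked over or carried tilted by more than 0.8 rad (angle between any of tamper, tin, brush, pitcher's own z axis and vertical above 0.8 rad).
It also fails if it takes over 115 s, if anything falls off the work surface, if the arm or the gripper's body presses on something with over 40 N, if the wrist force passes 120 N, or if a joint passes its speed limit or range.

### The arm

A 7-joint arm with a two-finger parallel gripper is mounted at the origin on the work surface. World frame = base frame: x ahead of the robot, y to its left, z up, the work surface at z = 0. Lengths are in m, angles in rad, forces in N, time in s.
With the tool pointing down it reaches from about 0.35 to 0.9 m from the base axis. Payload 8.1 kg.
Tool frame: the origin (TCP) lies on the centre line of the jaws, within the pads' length; the fingertips stand 22 mm ahead of it and the grasp point (between the pads) lies 3 mm ahead of it (arm.finger_overhang is the distance from the TCP to the fingertips, in m); z points along the fingers, y is the direction in which the jaws open and shut (so a half turn about z gives the same grasp; the last joint's range is limited). The gripper opens to 92 mm and grips with 3 to 60 N. Pads are 19 mm wide; open, the fingers measure 130 mm over their backs; the gripper's body (75 mm by 190 mm) begins 47 mm behind the grasp point.
Start: joints at [1.072, 0.434, 0.025, 1.573, -0.012, 1.134, -0.075], TCP at [0.241, -0.577, 0.249] pointing down, gripper open.
Joint ranges: [-2.62, 2.62], [-0.44, 2.09], [-1.27, 1.32], [0.08, 2.57], [-1.32, 4.46], [0.12, 2], [-2.74, 2.74]. Speed limits (rad/s): [2.22, 2.22, 3.01, 3.01, 3.14, 3.14, 3.14].

### API

Orientations are given as a rotation vector (axis times angle).
In Python, from cell import arm gives the robot as it stands. The module is installed in compiled form; this text tells all that it offers.
- The arm moves only by the tool step_arm, never from a script. Its argument "plan" is a list of rows, each an object of numbers: "wx", "wy", "wz": the turn, a rotation vector about the tool's x, y, z in units of 6 degrees (1.0 is 6 degrees); "tx", "ty", "tz": the shift along the tool's x, y, z in cm; "hand": the opening, from 0 (shut) to 1 (fully open). A call has exactly 10 rows; each row shifts and turns the commanded pose from where the row before left it, along the tool's axes as they then stand; what a row does not reach is not made up. A row lasts 1/12 s, in which the tool goes at most 41.7 mm and 7.16 degrees, less where a joint would pass 70% of its speed; a pose out of reach is approached as far as the arm can. A call is refused whole if a number of a shift passes 4.17 or a number of a turn 1, either way. A call with a gripper value outside its range is refused whole. The fingers move at their own pace and stop on an object; "force" is the grip in N (left out, the last holds). Time passes only in rows, so rows that do not move let the fingers close, or fill a call up. It gives the time, the measured TCP pose, the force and the opening at its end, in the units of the state.
- arm.observe(): the state, without advancing time (a new reading comes with each control period).
- arm.get_image(name): name is "side" or "top"; returns (picture, depth): 420x560x3 uint8, red, green, blue; 420x560 float32, m along the optical axis (not along the pixel's ray), 0 where there is no reading.
- arm.calibration(name): a dict with "mtx" (3x3 intrinsics, pixels), "R" (3x3) and "t" (3): a world point X has camera coordinates R X + t. Camera axes: x right, y down, z forward; pixel columns grow to the right and rows downward; lengths in m; the calibration is good to about 2 mm. A picture is of the moment at which its call begins. calibration takes no time and is no camera call.
- arm.sign_off(): hands the job in, once; it reports no verdict.
The state is a dict: "clock": time; "joints": joint angles; "dq": joint speeds; "joint_efforts": joint torques, N m; "position": TCP position; "ee_rot": TCP orientation; "force": force on the tool from outside, world axes, zero at the start; "ft_torque": the same for the moment, N m; "width": opening from 0.0 (shut) to 1.0 (fully open).
Only numpy, scipy, OpenCV 4.12 (cv2) and the standard library are available. Lean on these libraries where they do the work, as an engineer would, in place of code of your own. Each camera call takes 0.05 s, during which the arm holds its last target.

## Working session

There is one attempt and no reset: what is moved stays moved. The work goes in short steps, Python scripts to look and compute and a tool call to move; the robot and the scene stay as the last step left them, time stands still between calls to the robot, and variables do not carry over. Pictures are saved under pics/ and viewed, and the job is handed in when it is done.

Besides the shell and the picture viewer there is one more tool, called after "Call:" as name(argument=value, ...), one argument or row to a line, values as JSON. step_arm: Moves the arm, as the interface text tells. Its arguments: {"type":"object","properties":{"plan":{"type":"array"},"force":{"type":"number"}},"required":["plan"]}

```bash
mkdir -p pics; ls; python3 - <<'E'
from cell import arm
import cv2,numpy as np
s=arm.observe();print(s)
for n in("top","side"):
    p,d=arm.get_image(n);c=arm.calibration(n);print(n,c)
    cv2.imwrite(f"pics/{n}0.png",p[:,:,::-1]);np.savez(f"{n}0.npz",p=p,d=d,K=c["mtx"],R=c["R"],t=c["t"])
E
```

```text
pics
{'clock': 0.0, 'joints': array([ 1.07239318,  0.43520948,  0.02495762,  1.57409941, -0.01159601,
        1.1340002 , -0.07509387]), 'dq': array([-0.00187836, -0.00085256, -0.00082694,  0.0002148 , -0.00031466,
       -0.00175772,  0.00042321]), 'joint_efforts': array([ 1.16817619e-04, -6.67852592e+01,  9.84746777e-01, -3.14450812e+01,
       -6.08283165e-02,  4.31770273e-02,  2.50779694e-04]), 'position': array([ 0.24073985, -0.57625443,  0.24795227]), 'ee_rot': array([-3.07880970e+00, -6.17305344e-01,  6.97993883e-04]), 'force': array([-0.69404374, -0.48236633, -0.25326093]), 'ft_torque': array([0.05782626, 0.00570343, 0.03802987]), 'width': 1.0011091104293235}
top {'mtx': array([[436.11257713,   0.        , 278.27561736],
       [  0.        , 436.11257713, 207.74860667],
       [  0.        ,   0.        ,   1.        ]]), 'R': array([[-0.10977721, -0.99393651, -0.00625928],
       [-0.96935268,  0.10845022, -0.22044031],
       [ 0.21978249, -0.01813188, -0.97538038]]), 't': array([0.05739653, 0.59954689, 1.37743664])}
side {'mtx': array([[499.78627733,   0.        , 270.49151764],
       [  0.        , 499.78627733, 200.20441593],
       [  0.        ,   0.        ,   1.        ]]), 'R': array([[-0.71107127, -0.7030294 ,  0.0112835 ],
       [-0.39774408,  0.3889569 , -0.83097062],
       [ 0.57980798, -0.59536728, -0.55620186]]), 't': array([0.42149994, 0.27255027, 0.98307822])}
```

View pics/top0.png

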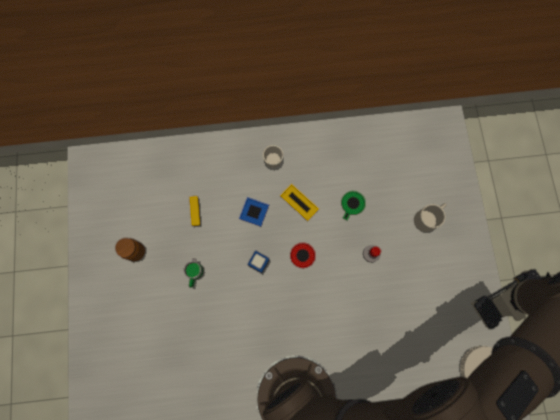

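View pics/side0.png

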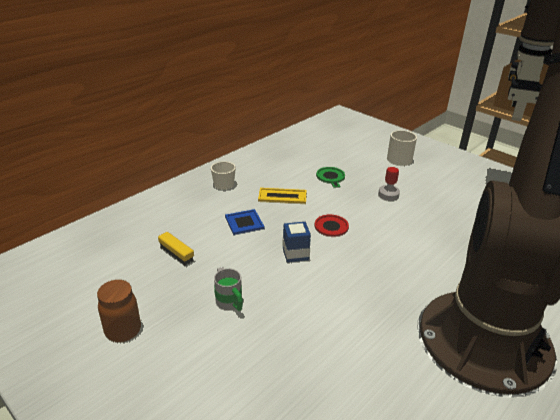

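The top view shows the tamper (372,254), tin (259,262), brush (195,211) and pitcher (193,271). The holders are red (303,255), blue (254,211), yellow (299,202) and green (353,203). The jar is at (130,250), the cup at (273,157) and the mug at (432,217). Next I'll measure them.

```bash
cat > h.py <<'E'
import cv2,numpy as np
def load(n,k=0):
    z=np.load(f"{n}{k}.npz");return {a:z[a] for a in z.files}
def ray(c,uv,z):
    uv=np.atleast_2d(np.asarray(uv,float))
    d=np.c_[(uv[:,0]-c['K'][0,2])/c['K'][0,0],(uv[:,1]-c['K'][1,2])/c['K'][1,1],np.ones(len(uv))]@c['R']
    o=-c['R'].T@c['t']; s=(z-o[2])/d[:,2]
    return o+d*s[:,None]
def proj(c,X):
    q=np.atleast_2d(X)@c['R'].T+c['t'];q=q@c['K'].T;return q[:,:2]/q[:,2:]
def masks(p):
    h=cv2.cvtColor(p,cv2.COLOR_RGB2HSV);H,S,V=[h[:,:,i].astype(int) for i in range(3)]
    return dict(red=((H<6)|(H>174))&(S>180)&(V>70),yellow=(H>20)&(H<32)&(S>150)&(V>80),green=(H>50)&(H<80)&(S>120)&(V>50),blue=(H>100)&(H<125)&(S>120)&(V>40))
def comps(m,mn=15):
    n,l,st,ce=cv2.connectedComponentsWithStats(m.astype(np.uint8),connectivity=8)
    return [(st[i],ce[i],l==i) for i in range(1,n) if st[i,4]>=mn]
def capture(k):
    from cell import arm
    for n in("top","side"):
        p,d=arm.get_image(n);c=arm.calibration(n)
        cv2.imwrite(f"pics/{n}{k}.png",p[:,:,::-1]);np.savez(f"{n}{k}.npz",p=p,d=d,K=c["mtx"],R=c["R"],t=c["t"])
E
python3 - <<'E'
from h import *
for n in("top","side"):
    c=load(n)
    for k,m in masks(c['p']).items():
        for st,ce,_ in comps(m):
            print(n,k,st,ce.round(1),ray(c,ce,0.009)[0].round(3))
    I=c['p'][:,:,::-1]
    if n=="top": cv2.imwrite("pics/topz.png",cv2.resize(I[145:300,110:455],None,fx=2.3,fy=2.3,interpolation=cv2.INTER_CUBIC))
    else: cv2.imwrite("pics/sidez.png",cv2.resize(I[120:345,90:420],None,fx=2.4,fy=2.4,interpolation=cv2.INTER_CUBIC))
E
```

```text
top red [291 244  24  23 322] [302.2 255.1] [ 0.444 -0.072  0.009]
top red [370 247  10   9  69] [374.8 251.2] [ 0.43  -0.317  0.009]
top yellow [281 184  37  37 520] [299.1 201.9] [ 0.628 -0.084  0.009]
top yellow [190 196  10  30 254] [194.4 210.8] [0.637 0.278 0.009]
top green [342 192  23  27 327] [352.5 203.4] [ 0.602 -0.266  0.009]
top green [186 263  13  14 144] [192.1 269.6] [0.437 0.299 0.009]
top green [190 279   4   8  26] [191.3 282.3] [0.395 0.305 0.009]
top blue [240 198  28  28 378] [253.6 211.6] [0.611 0.076 0.009]
top blue [249 256  19  16  55] [260.2 265.1] [0.426 0.072 0.009]
side red [387 167  11   6  50] [392.3 169.8] [ 0.489 -0.418  0.009]
side red [315 215  33  20 365] [331.  224.4] [ 0.444 -0.069  0.009]
side yellow [258 188  48  15 521] [281.9 195.1] [ 0.626 -0.078  0.009]
side yellow [158 232  35  29 490] [175.6 246.1] [0.65  0.265 0.009]
side green [317 167  28  20 262] [330.6 174.6] [ 0.601 -0.262  0.009]
side green [218 278  20   7 107] [227.7 281.1] [0.471 0.257 0.009]
side green [232 288  10  14  73] [237.2 294. ] [0.427 0.269 0.009]
side blue [225 209  39  25 481] [244.  221.3] [0.609 0.081 0.009]
side blue [284 222  26  16 139] [296.3 231.2] [0.487 0.015 0.009]
```

View pics/topz.png

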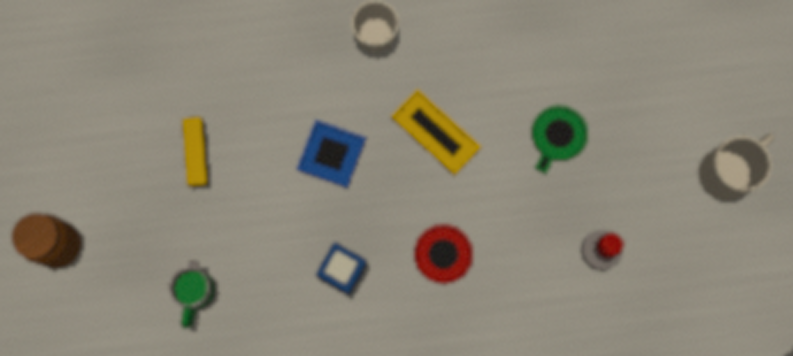

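View pics/sidez.png

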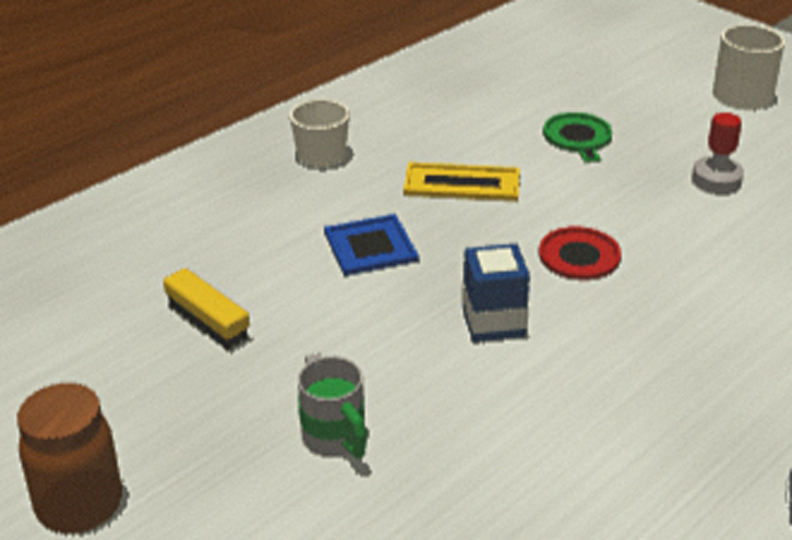

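```bash
cat >> h.py <<'E'
def cloud(c):
    d=c['d'].astype(float);v,u=np.indices(d.shape)
    P=np.stack([(u-c['K'][0,2])/c['K'][0,0]*d,(v-c['K'][1,2])/c['K'][1,1]*d,d],-1)
    W=(P-c['t'])@c['R'];W[d==0]=np.nan;return W
E
python3 - <<'E'
from h import *
for n in("top","side"):
    c=load(n);W=cloud(c);X,Y,Z=W[...,0],W[...,1],W[...,2]
    t=(X>.35)&(X<.8)&(Y>-.5)&(Y<.5)&(abs(Z)<.012)
    print(n,'table z',np.median(Z[t]).round(4),Z[t].std().round(4))
    M=masks(c['p'])
    # holders: fill outer contour, centroid on plane 0.007, and minAreaRect
    for k in('red','yellow','green','blue'):
        for st,ce,m in comps(M[k],200):
            if k in('yellow',) and st[0]<200: continue
            cs,_=cv2.findContours(m.astype(np.uint8),cv2.RETR_EXTERNAL,cv2.CHAIN_APPROX_NONE)
            q=max(cs,key=cv2.contourArea)[:,0].astype(float)
            w=ray(c,q,.008)[:,:2]
            f=np.zeros(m.shape,np.uint8);cv2.drawContours(f,[q.astype(int)],-1,1,-1);ys,xs=np.nonzero(f)
            cen=ray(c,np.c_[xs,ys],.008)[:,:2]
            if k=='green':
                # erode tab by opening
                f2=cv2.morphologyEx(f,cv2.MORPH_OPEN,cv2.getStructuringElement(2,(9,9)));ys2,xs2=np.nonzero(f2);cen2=ray(c,np.c_[xs2,ys2],.008)[:,:2].mean(0)
                a=w-cen2;r=np.hypot(*a.T);far=a[r>.05];print('   green c',cen2.round(4),'tab dir',np.degrees(np.arctan2(*far.mean(0)[::-1])).round(1),r.max())
            rc=cv2.minAreaRect((w*1000).astype(np.float32));print(k,'cent',cen.mean(0).round(4),'rect',np.round(rc[0],1),np.round(rc[1],1),round(rc[2],1))
    # tools by depth
    for nm,(x,y),(z0,z1) in [('tamper',(.42,-.305),(.05,.1)),('tamper_foot',(.42,-.305),(.010,.024)),('tin',(.42,.07),(.07,.09)),('brush',(.63,.27),(.028,.045)),('pitcherrim',(.42,.28),(.062,.08)),('jar',(.47,.44),(.09,.12)),('mug',(.53,-.46),(.075,.1)),('cup',(.76,.02),(.05,.07))]:
        m=(np.hypot(X-x,Y-y)<.09)&(Z>z0)&(Z<z1)
        if m.sum()<4: print(nm,'few');continue
        w=W[m];rc=cv2.minAreaRect((w[:,:2]*1000).astype(np.float32))
        print(nm,m.sum(),w.mean(0).round(4),'rect',np.round(rc[0],1),np.round(rc[1],1),round(rc[2],1))
E
```

```text
top table z -0.0005 0.0035
red cent [ 0.4442 -0.0724] rect [444.5 -73.4] [77.5 74.1] 83.6
yellow cent [ 0.6283 -0.084 ] rect [628.4 -84. ] [129.2  58.5] 40.1
   green c [ 0.6049 -0.2682] tab dir 146.3 0.061263595953757126
green cent [ 0.6026 -0.2668] rect [ 599.1 -268.9] [90.1 77.7] 1.1
blue cent [0.6117 0.0755] rect [612.   75.5] [76.7 76.8] 63.8
tamper 105 [ 0.4235 -0.3008  0.0819] rect [ 424.8 -303. ] [30.8 31.8] 37.5
tamper_foot 115 [ 0.4203 -0.2962  0.0188] rect [ 423.2 -301.1] [56.1 52. ] 18.3
tin 279 [0.4345 0.0742 0.0775] rect [434.7  74.5] [53.9 54.1] 54.2
brush 254 [0.6323 0.2739 0.0342] rect [633.4 274.1] [101.6  30.5] 1.0
pitcherrim 65 [0.4333 0.2873 0.0662] rect [428.8 287.5] [71.7 54.3] 18.3
jar 272 [0.5182 0.4842 0.1039] rect [518.  484.4] [49.1 60.5] 47.2
mug 132 [ 0.518  -0.5074  0.0823] rect [ 516.5 -506.4] [80.3 78.7] 85.1
cup 92 [ 0.7953 -0.0125  0.0563] rect [793.3 -11.9] [68.9 69.8] 83.6
side table z -0.0015 0.0023
red cent [ 0.4439 -0.0697] rect [444.7 -70.7] [83.1 81.5] 45.5
yellow cent [ 0.6268 -0.0796] rect [627.6 -79.7] [129.7  67.4] 40.6
   green c [ 0.604  -0.2641] tab dir 144.9 0.0676173558277248
green cent [ 0.6006 -0.2619] rect [ 601.7 -256.6] [ 82.5 103.6] 23.9
blue cent [0.6106 0.0791] rect [610.9  78.5] [81.6 87.4] 63.7
tamper 188 [ 0.4211 -0.2951  0.0721] rect [ 423.3 -297.9] [34.2 33.3] 25.2
tamper_foot 188 [ 0.4202 -0.2934  0.0178] rect [ 423.7 -300.9] [57.7 58.9] 51.4
tin 375 [0.4323 0.0793 0.0762] rect [435.5  76. ] [53.3 59.8] 54.4
brush 380 [0.6306 0.2778 0.033 ] rect [633.7 276.5] [105.4  30.7] 0.2
pitcherrim 163 [0.4356 0.2894 0.0654] rect [432.  290.8] [56.6 56.9] 29.3
jar 660 [0.513  0.4899 0.1023] rect [516.1 486.4] [48.6 62.8] 46.7
mug 156 [ 0.5174 -0.5033  0.0799] rect [ 517.4 -503.5] [78. 85.] 17.5
cup 129 [ 0.793  -0.0103  0.054 ] rect [794.9  -9.6] [69.2 74.3] 64.9
```

```bash
cat >> h.py <<'E'
from scipy.spatial.transform import Rotation as Ro
def delta(x,y,z,yaw):
    """target TCP and tool-x yaw (deg), tool down. Turn first, then shift in turned axes"""
    from cell import arm
    s=arm.observe();R0=Ro.from_rotvec(s['ee_rot']);p=s['position']
    cy,sy=np.cos(np.radians(yaw)),np.sin(np.radians(yaw))
    R1=Ro.from_matrix(np.array([[cy,sy,0],[sy,-cy,0],[0,0,-1]]))
    w=(R0.inv()*R1).as_rotvec(degrees=True)/6
    d=np.array([x,y,z])-p
    X0=R0.as_matrix()[:,0]
    print('t',round(s['clock'],2),'pos',p.round(4),'yaw',np.degrees(np.arctan2(X0[1],X0[0])).round(1),'width mm',round(s['width']*92,1),'F',s['force'].round(1),'j7',s['joints'][6].round(2))
    print('turn/6deg',w.round(2),' shift cm after turn',(R1.inv().apply(d)*100).round(2),' before turn',(R0.inv().apply(d)*100).round(2))
E
python3 - <<'E'
from h import *
for n in("top","side"):
    c=load(n);W=cloud(c);X,Y,Z=W[...,0],W[...,1],W[...,2]
    m=(np.hypot(X-.432,Y-.29)<.075)&(Z>.02)
    g=masks(c['p'])['green']&m&(np.hypot(X-.432,Y-.29)>.033)
    w=W[g];print(n,'handle pts',g.sum(),w.mean(0).round(4))
    r=m&(Z>.06)&(np.hypot(X-.432,Y-.29)<.034);w=W[r]
    # algebraic circle
    A=np.c_[w[:,:2]*2,np.ones(len(w))];s=np.linalg.lstsq(A,(w[:,:2]**2).sum(1),rcond=None)[0];print('rim circ',s[:2].round(4),np.sqrt(s[2]+s[0]**2+s[1]**2).round(4))
    sp=m&(Z>.045)&(np.hypot(X-.432,Y-.29)>.034)&~masks(c['p'])['green'];print('spout?',sp.sum(),W[sp].mean(0).round(4))
    v,u=np.nonzero(masks(c['p'])['green']);
delta(.424,-.3005,.20,22.7)
E
```

```text
top handle pts 22 [0.39   0.2971 0.0526]
rim circ [0.4333 0.2883] 0.0271
spout? 15 [0.4186 0.2932 0.0602]
side handle pts 73 [0.3877 0.3025 0.0514]
rim circ [0.4327 0.2901] 0.0269
spout? 18 [0.3967 0.2988 0.0527]
t 0.1 pos [ 0.2407 -0.5763  0.248 ] yaw 22.7 width mm 91.8 F [-1.8  0.  -0.6] j7 -0.08
turn/6deg [-0.01  0.   -0.  ]  shift cm after turn [ 27.55 -18.37   4.8 ]  before turn [ 27.54 -18.38   4.82]
```

Call:
step_arm(
  plan=[
    {"tx": 2.75, "ty": -1.84, "tz": 0.5, "hand": 1},
    {"tx": 2.75, "ty": -1.84, "tz": 0.5, "hand": 1},
    {"tx": 2.75, "ty": -1.84, "tz": 0.5, "hand": 1},
    {"tx": 2.75, "ty": -1.84, "tz": 0.5, "hand": 1},
    {"tx": 2.75, "ty": -1.84, "tz": 0.5, "hand": 1},
    {"tx": 2.75, "ty": -1.84, "tz": 0.5, "hand": 1},
    {"tx": 2.75, "ty": -1.84, "tz": 0.5, "hand": 1},
    {"tx": 2.75, "ty": -1.84, "tz": 0.5, "hand": 1},
    {"tx": 2.75, "ty": -1.84, "tz": 0.4, "hand": 1},
    {"tx": 2.75, "ty": -1.84, "tz": 0.4, "hand": 1},
  ],
)

```text
invalid input at $.plan[0]: expected keys wx, wy, wz, tx, ty, tz, hand
```

```bash
python3 - <<'E'
from h import *
capture(1)
delta(.424,-.3005,.20,22.7)
c=load('side',1);cv2.imwrite("pics/side1z.png",cv2.resize(c['p'][60:260,300:500,::-1],None,fx=3,fy=3))
E
```

```text
t 0.2 pos [ 0.2408 -0.5765  0.2482] yaw 22.7 width mm 92.2 F [ 0.5 -0.1 -0.4] j7 -0.08
turn/6deg [-0.01  0.   -0.  ]  shift cm after turn [ 27.55 -18.39   4.82]  before turn [ 27.54 -18.4    4.84]
```

View pics/side1z.png

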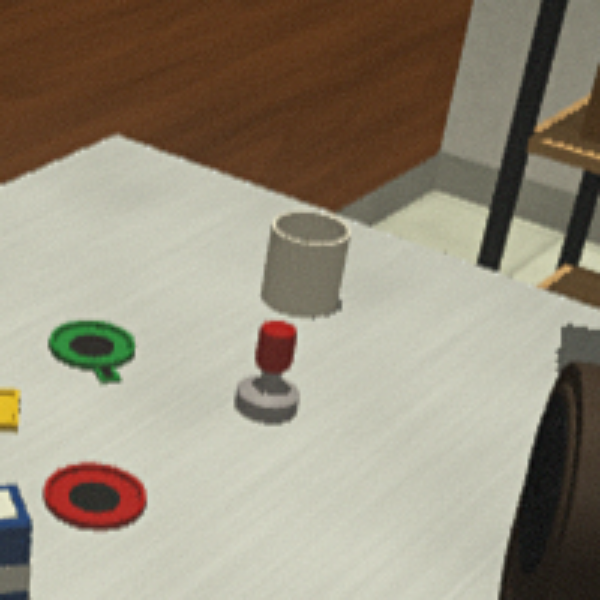

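All seven keys are needed in every row, so that call was refused. The picture shows the tamper unmoved at about (272,370) in the crop.

Call:
step_arm(
  plan=[
    {"wx": 0, "wy": 0, "wz": 0, "tx": 2.75, "ty": -1.84, "tz": 0.5, "hand": 1},
    {"wx": 0, "wy": 0, "wz": 0, "tx": 2.75, "ty": -1.84, "tz": 0.5, "hand": 1},
    {"wx": 0, "wy": 0, "wz": 0, "tx": 2.75, "ty": -1.84, "tz": 0.5, "hand": 1},
    {"wx": 0, "wy": 0, "wz": 0, "tx": 2.75, "ty": -1.84, "tz": 0.5, "hand": 1},
    {"wx": 0, "wy": 0, "wz": 0, "tx": 2.75, "ty": -1.84, "tz": 0.5, "hand": 1},
    {"wx": 0, "wy": 0, "wz": 0, "tx": 2.75, "ty": -1.84, "tz": 0.5, "hand": 1},
    {"wx": 0, "wy": 0, "wz": 0, "tx": 2.75, "ty": -1.84, "tz": 0.5, "hand": 1},
    {"wx": 0, "wy": 0, "wz": 0, "tx": 2.75, "ty": -1.84, "tz": 0.5, "hand": 1},
    {"wx": 0, "wy": 0, "wz": 0, "tx": 2.75, "ty": -1.84, "tz": 0.4, "hand": 1},
    {"wx": 0, "wy": 0, "wz": 0, "tx": 2.75, "ty": -1.84, "tz": 0.4, "hand": 1},
  ],
)

```text
clock: 1.03
position: [0.4243, -0.2994, 0.2005]
ee_rot: [3.08, 0.617, -0.0]
force: [0.3, -1.4, -0.8]
width: 0.998
```

```bash
python3 - <<'E'
from h import *
capture(2)
delta(.424,-.3005,.065,22.7)
c=load('side',2);cv2.imwrite("pics/side2z.png",cv2.resize(c['p'][60:260,300:500,::-1],None,fx=3,fy=3))
E
```

```text
t 1.13 pos [ 0.4269 -0.2952  0.2002] yaw 23.1 width mm 92.0 F [ 0.4 -0.5 -0.2] j7 -0.7
turn/6deg [-0.02 -0.02  0.07]  shift cm after turn [-0.48  0.38 13.52]  before turn [-0.51  0.41 13.52]
```

View pics/side2z.png

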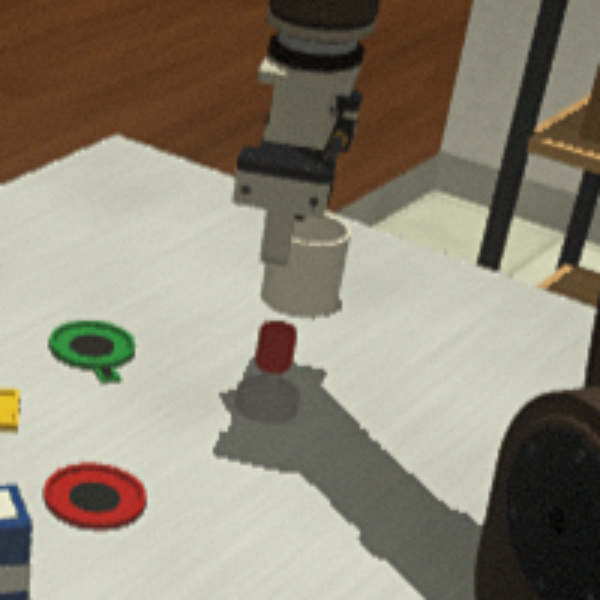

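View pics/top2.png

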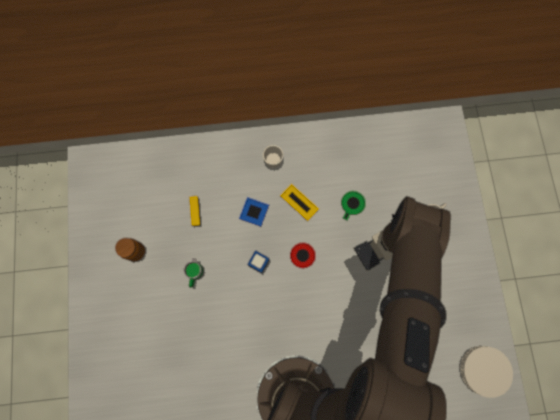

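Call:
step_arm(
  plan=[
    {"wx": 0, "wy": 0, "wz": 0, "tx": 0, "ty": 0, "tz": 1.2, "hand": 1},
    {"wx": 0, "wy": 0, "wz": 0, "tx": 0, "ty": 0, "tz": 1.2, "hand": 1},
    {"wx": 0, "wy": 0, "wz": 0, "tx": 0, "ty": 0, "tz": 1.2, "hand": 1},
    {"wx": 0, "wy": 0, "wz": 0, "tx": 0, "ty": 0, "tz": 1.2, "hand": 1},
    {"wx": 0, "wy": 0, "wz": 0, "tx": 0, "ty": 0, "tz": 1.2, "hand": 1},
    {"wx": 0, "wy": 0, "wz": 0, "tx": 0, "ty": 0, "tz": 1.2, "hand": 1},
    {"wx": 0, "wy": 0, "wz": 0, "tx": 0, "ty": 0, "tz": 1.2, "hand": 1},
    {"wx": 0, "wy": 0, "wz": 0, "tx": 0, "ty": 0, "tz": 1.2, "hand": 1},
    {"wx": 0, "wy": 0, "wz": 0, "tx": 0, "ty": 0, "tz": 0, "hand": 1},
    {"wx": 0, "wy": 0, "wz": 0, "tx": 0, "ty": 0, "tz": 0, "hand": 1},
  ],
)

```text
clock: 1.97
position: [0.4232, -0.301, 0.1044]
ee_rot: [-3.08, -0.617, 0.002]
force: [-1.4, 0.2, 0.5]
width: 1.001
```

```bash
python3 - <<'E'
from h import *
capture(3)
delta(.424,-.3005,.065,22.7)
c=load('side',3);cv2.imwrite("pics/side3z.png",cv2.resize(c['p'][100:250,330:450,::-1],None,fx=4,fy=4))
c=load('top',3);cv2.imwrite("pics/top3z.png",cv2.resize(c['p'][190:300,320:450,::-1],None,fx=5,fy=5))
E
```

```text
t 2.07 pos [ 0.424  -0.3013  0.1053] yaw 22.7 width mm 92.2 F [-0.5 -0.7  0.3] j7 -0.72
turn/6deg [ 0.01 -0.   -0.01]  shift cm after turn [ 0.03 -0.07  4.03]  before turn [ 0.03 -0.08  4.03]
```

View pics/side3z.png

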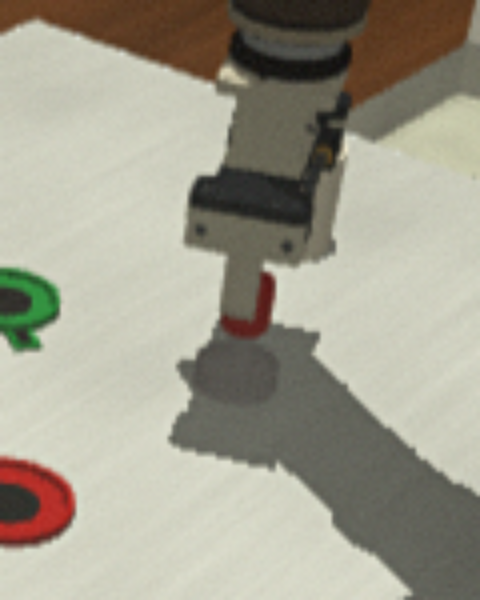

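View pics/top3z.png

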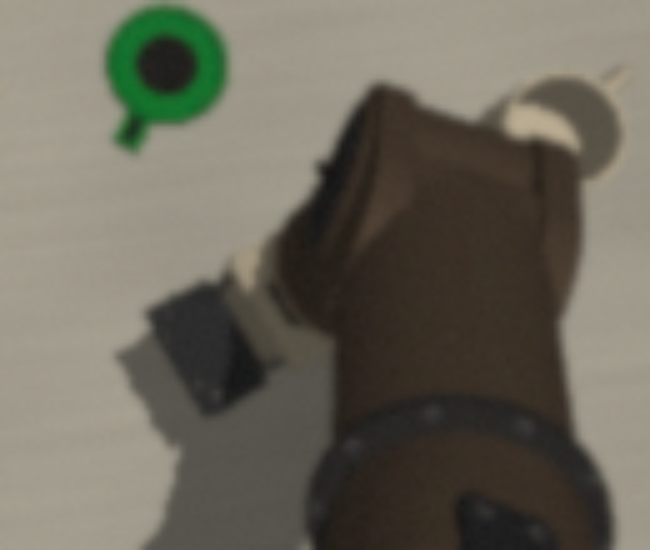

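```bash
python3 - <<'E'
from h import *
c=load('side',3);o=np.array([330,100])
P=lambda X:((proj(c,X)-o)*4).round(0)
y=np.array([.386,-.923,0]);p=np.array([.424,-.3013,.105])
print('tamper top',P([.424,-.3005,.087]),'bottom45',P([.424,-.3005,.045]))
for s in(-.046,-.065): print('near finger tip',s,P(p+y*s-[0,0,.022]), P(p+y*s+[0,0,.04]))
W=cloud(c);X,Y,Z=W[...,0],W[...,1],W[...,2]
m=(np.hypot(X-.424,Y+.3)<.12)&(Z>.078)&(Z<.145)
for a,b in((.08,.1),(.1,.12),(.12,.145)):
    q=m&(Z>a)&(Z<b)&~masks(c['p'])['red']; w=W[q]-p
    x=np.array([.923,.386,0]);print(a,q.sum(),'along x',np.percentile(w@x,[2,50,98]).round(4),'along y',np.percentile(w@y,[2,50,98]).round(4))
    vv,uu=np.nonzero(q); print('px',((uu.min()-330)*4,(uu.max()-330)*4),((vv.min()-100)*4,(vv.max()-100)*4))
E
```

```text
tamper top [[251. 275.]] bottom45 [[242. 328.]]
near finger tip -0.046 [[237. 312.]] [[251. 230.]]
near finger tip -0.065 [[232. 326.]] [[246. 244.]]
0.08 43 along x [-0.0146 -0.0046  0.0102] along y [-0.0643 -0.0592  0.0125]
px (np.int64(220), np.int64(272)) (np.int64(272), np.int64(316))
0.1 61 along x [-0.0105  0.0006  0.011 ] along y [-0.0689 -0.0645 -0.0591]
px (np.int64(220), np.int64(256)) (np.int64(276), np.int64(304))
0.12 47 along x [-0.0099  0.0004  0.0111] along y [-0.07   -0.0657 -0.0574]
px (np.int64(224), np.int64(260)) (np.int64(256), np.int64(280))
```

Call:
step_arm(
  plan=[
    {"wx": 0, "wy": 0, "wz": 0, "tx": 0, "ty": -0.07, "tz": 0.7, "hand": 1},
    {"wx": 0, "wy": 0, "wz": 0, "tx": 0, "ty": 0, "tz": 0.7, "hand": 1},
    {"wx": 0, "wy": 0, "wz": 0, "tx": 0, "ty": 0, "tz": 0.7, "hand": 1},
    {"wx": 0, "wy": 0, "wz": 0, "tx": 0, "ty": 0, "tz": 0.7, "hand": 1},
    {"wx": 0, "wy": 0, "wz": 0, "tx": 0, "ty": 0, "tz": 0.7, "hand": 1},
    {"wx": 0, "wy": 0, "wz": 0, "tx": 0, "ty": 0, "tz": 0, "hand": 1},
    {"wx": 0, "wy": 0, "wz": 0, "tx": 0, "ty": 0, "tz": 0, "hand": 0.6},
    {"wx": 0, "wy": 0, "wz": 0, "tx": 0, "ty": 0, "tz": 0, "hand": 0.5},
    {"wx": 0, "wy": 0, "wz": 0, "tx": 0, "ty": 0, "tz": 0, "hand": 0.4},
    {"wx": 0, "wy": 0, "wz": 0, "tx": 0, "ty": 0, "tz": 0, "hand": 0.3},
  ],
  force=20,
)

```text
clock: 2.9
position: [0.4237, -0.3004, 0.0701]
ee_rot: [3.08, 0.617, 0.001]
force: [0.2, -0.1, 0.3]
width: 0.759
```

Call:
step_arm(
  plan=[
    {"wx": 0, "wy": 0, "wz": 0, "tx": 0, "ty": 0, "tz": 0, "hand": 0.2},
    {"wx": 0, "wy": 0, "wz": 0, "tx": 0, "ty": 0, "tz": 0, "hand": 0.1},
    {"wx": 0, "wy": 0, "wz": 0, "tx": 0, "ty": 0, "tz": 0, "hand": 0},
    {"wx": 0, "wy": 0, "wz": 0, "tx": 0, "ty": 0, "tz": 0, "hand": 0},
    {"wx": 0, "wy": 0, "wz": 0, "tx": 0, "ty": 0, "tz": 0, "hand": 0},
    {"wx": 0, "wy": 0, "wz": 0, "tx": 0, "ty": 0, "tz": 0, "hand": 0},
    {"wx": 0, "wy": 0, "wz": 0, "tx": 0, "ty": 0, "tz": 0, "hand": 0},
    {"wx": 0, "wy": 0, "wz": 0, "tx": 0, "ty": 0, "tz": 0, "hand": 0},
    {"wx": 0, "wy": 0, "wz": 0, "tx": 0, "ty": 0, "tz": 0, "hand": 0},
    {"wx": 0, "wy": 0, "wz": 0, "tx": 0, "ty": 0, "tz": 0, "hand": 0},
  ],
)

```text
clock: 3.73
position: [0.424, -0.3009, 0.0701]
ee_rot: [3.079, 0.617, 0.002]
force: [2.3, -4.3, 3.8]
width: 0.368
```

```bash
python3 - <<'E'
from h import *
delta(.4445,-.0710,.17,22.7)
E
```

```text
t 3.73 pos [ 0.424  -0.3009  0.0701] yaw 22.7 width mm 33.9 F [ 2.3 -4.3  3.8] j7 -0.73
turn/6deg [ 0.01 -0.01 -0.01]  shift cm after turn [ 10.76 -20.41  -9.99]  before turn [ 10.75 -20.41 -10.01]
```

Call:
step_arm(
  plan=[
    {"wx": 0, "wy": 0, "wz": 0, "tx": 0, "ty": 0, "tz": -0.5, "hand": 0},
    {"wx": 0, "wy": 0, "wz": 0, "tx": 0, "ty": 0, "tz": -1, "hand": 0},
    {"wx": 0, "wy": 0, "wz": 0, "tx": 0, "ty": 0, "tz": -1, "hand": 0},
    {"wx": 0, "wy": 0, "wz": 0, "tx": 0, "ty": 0, "tz": -1, "hand": 0},
    {"wx": 0, "wy": 0, "wz": 0, "tx": 0, "ty": 0, "tz": -1, "hand": 0},
    {"wx": 0, "wy": 0, "wz": 0, "tx": 0, "ty": 0, "tz": -1, "hand": 0},
    {"wx": 0, "wy": 0, "wz": 0, "tx": 0, "ty": 0, "tz": -1, "hand": 0},
    {"wx": 0, "wy": 0, "wz": 0, "tx": 0, "ty": 0, "tz": -0.8, "hand": 0},
    {"wx": 0, "wy": 0, "wz": 0, "tx": 0.3, "ty": -0.6, "tz": -0.5, "hand": 0},
    {"wx": 0, "wy": 0, "wz": 0, "tx": 0.65, "ty": -1.2, "tz": 0, "hand": 0},
  ],
  force=25,
)

```text
clock: 4.57
position: [0.4255, -0.2813, 0.1491]
ee_rot: [3.079, 0.613, 0.002]
force: [0.3, -0.6, -3.9]
width: 0.369
```

Call:
step_arm(
  plan=[
    {"wx": 0, "wy": 0, "wz": 0, "tx": 1, "ty": -1.9, "tz": 0, "hand": 0},
    {"wx": 0, "wy": 0, "wz": 0, "tx": 1.2, "ty": -2.3, "tz": 0, "hand": 0},
    {"wx": 0, "wy": 0, "wz": 0, "tx": 1.2, "ty": -2.3, "tz": 0, "hand": 0},
    {"wx": 0, "wy": 0, "wz": 0, "tx": 1.2, "ty": -2.3, "tz": 0, "hand": 0},
    {"wx": 0, "wy": 0, "wz": 0, "tx": 1.2, "ty": -2.3, "tz": 0, "hand": 0},
    {"wx": 0, "wy": 0, "wz": 0, "tx": 1.2, "ty": -2.3, "tz": 0, "hand": 0},
    {"wx": 0, "wy": 0, "wz": 0, "tx": 1.2, "ty": -2.3, "tz": 0, "hand": 0},
    {"wx": 0, "wy": 0, "wz": 0, "tx": 0.9, "ty": -1.7, "tz": 0, "hand": 0},
    {"wx": 0, "wy": 0, "wz": 0, "tx": 0.5, "ty": -0.9, "tz": 0, "hand": 0},
    {"wx": 0, "wy": 0, "wz": 0, "tx": 0.2, "ty": -0.4, "tz": 0, "hand": 0},
  ],
)

```text
clock: 5.4
position: [0.4437, -0.0678, 0.1479]
ee_rot: [-3.079, -0.622, -0.0]
force: [0.7, -0.6, -3.3]
width: 0.365
```

```bash
python3 - <<'E'
from h import *
capture(4)
delta(.4445,-.0710,.0735,22.7)
c=load('side',4);cv2.imwrite("pics/side4z.png",cv2.resize(c['p'][60:260,230:430,::-1],None,fx=3,fy=3))
E
```

```text
t 5.5 pos [ 0.4436 -0.0695  0.1478] yaw 22.7 width mm 33.1 F [-0.  -1.5 -3.9] j7 -1.22
turn/6deg [0. 0. 0.]  shift cm after turn [0.02 0.17 7.43]  before turn [0.02 0.17 7.43]
```

View pics/side4z.png

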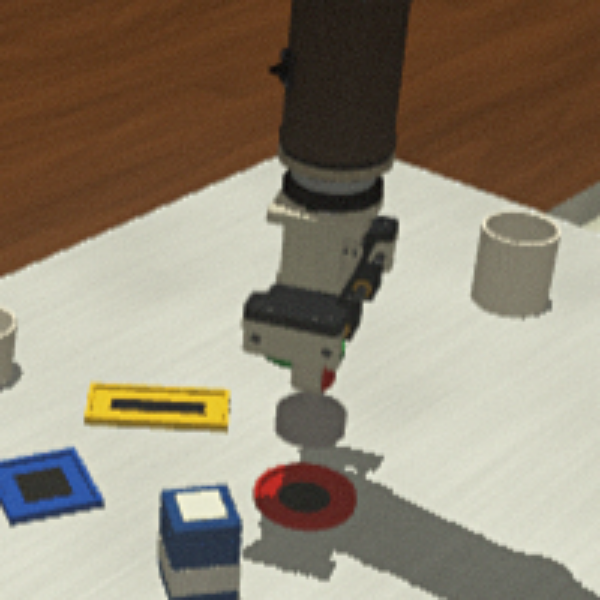

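The tamper hangs upright above the red dish, with its foot at crop (310,418). Next I lower it.

Call:
step_arm(
  plan=[
    {"wx": 0, "wy": 0, "wz": 0, "tx": 0, "ty": 0.1, "tz": 0.6, "hand": 0},
    {"wx": 0, "wy": 0, "wz": 0, "tx": 0, "ty": 0.05, "tz": 1, "hand": 0},
    {"wx": 0, "wy": 0, "wz": 0, "tx": 0, "ty": 0, "tz": 1, "hand": 0},
    {"wx": 0, "wy": 0, "wz": 0, "tx": 0, "ty": 0, "tz": 1, "hand": 0},
    {"wx": 0, "wy": 0, "wz": 0, "tx": 0, "ty": 0, "tz": 1, "hand": 0},
    {"wx": 0, "wy": 0, "wz": 0, "tx": 0, "ty": 0, "tz": 0.9, "hand": 0},
    {"wx": 0, "wy": 0, "wz": 0, "tx": 0, "ty": 0, "tz": 0.7, "hand": 0},
    {"wx": 0, "wy": 0, "wz": 0, "tx": 0, "ty": 0, "tz": 0.5, "hand": 0},
    {"wx": 0, "wy": 0, "wz": 0, "tx": 0, "ty": 0, "tz": 0.3, "hand": 0},
    {"wx": 0, "wy": 0, "wz": 0, "tx": 0, "ty": 0, "tz": 0, "hand": 0},
  ],
)

```text
clock: 6.33
position: [0.444, -0.0713, 0.0772]
ee_rot: [-3.08, -0.617, 0.001]
force: [-0.8, 0.1, -3.8]
width: 0.366
```

```bash
python3 - <<'E'
from h import *
delta(.4445,-.0710,.0735,22.7)
E
```

```text
t 6.33 pos [ 0.444  -0.0713  0.0772] yaw 22.7 width mm 33.7 F [-0.8  0.1 -3.8] j7 -1.26
turn/6deg [-0.    0.01 -0.01]  shift cm after turn [ 0.05 -0.01  0.37]  before turn [ 0.05 -0.01  0.37]
```

Still hanging, so I lower the last 4 mm slowly.

Call:
step_arm(
  plan=[
    {"wx": 0, "wy": 0, "wz": 0, "tx": 0, "ty": 0, "tz": 0.1, "hand": 0},
    {"wx": 0, "wy": 0, "wz": 0, "tx": 0, "ty": 0, "tz": 0.1, "hand": 0},
    {"wx": 0, "wy": 0, "wz": 0, "tx": 0, "ty": 0, "tz": 0.1, "hand": 0},
    {"wx": 0, "wy": 0, "wz": 0, "tx": 0, "ty": 0, "tz": 0.05, "hand": 0},
    {"wx": 0, "wy": 0, "wz": 0, "tx": 0, "ty": 0, "tz": 0.05, "hand": 0},
    {"wx": 0, "wy": 0, "wz": 0, "tx": 0, "ty": 0, "tz": 0, "hand": 0},
    {"wx": 0, "wy": 0, "wz": 0, "tx": 0, "ty": 0, "tz": 0, "hand": 0},
    {"wx": 0, "wy": 0, "wz": 0, "tx": 0, "ty": 0, "tz": 0, "hand": 0},
    {"wx": 0, "wy": 0, "wz": 0, "tx": 0, "ty": 0, "tz": 0, "hand": 0},
    {"wx": 0, "wy": 0, "wz": 0, "tx": 0, "ty": 0, "tz": 0, "hand": 0},
  ],
)

```text
clock: 7.17
position: [0.4443, -0.0711, 0.0738]
ee_rot: [3.08, 0.618, 0.0]
force: [0.7, 0.3, -4.0]
width: 0.366
```

Call:
step_arm(
  plan=[
    {"wx": 0, "wy": 0, "wz": 0, "tx": 0, "ty": 0, "tz": 0.05, "hand": 0},
    {"wx": 0, "wy": 0, "wz": 0, "tx": 0, "ty": 0, "tz": 0.05, "hand": 0},
    {"wx": 0, "wy": 0, "wz": 0, "tx": 0, "ty": 0, "tz": 0.05, "hand": 0},
    {"wx": 0, "wy": 0, "wz": 0, "tx": 0, "ty": 0, "tz": 0, "hand": 0},
    {"wx": 0, "wy": 0, "wz": 0, "tx": 0, "ty": 0, "tz": 0, "hand": 0},
    {"wx": 0, "wy": 0, "wz": 0, "tx": 0, "ty": 0, "tz": 0, "hand": 0},
    {"wx": 0, "wy": 0, "wz": 0, "tx": 0, "ty": 0, "tz": 0, "hand": 0},
    {"wx": 0, "wy": 0, "wz": 0, "tx": 0, "ty": 0, "tz": 0, "hand": 0},
    {"wx": 0, "wy": 0, "wz": 0, "tx": 0, "ty": 0, "tz": 0, "hand": 0},
    {"wx": 0, "wy": 0, "wz": 0, "tx": 0, "ty": 0, "tz": 0, "hand": 0},
  ],
)

```text
clock: 8.0
position: [0.4445, -0.0713, 0.0728]
ee_rot: [3.08, 0.617, 0.001]
force: [-3.1, -1.6, 9.5]
width: 0.368
```

Call:
step_arm(
  plan=[
    {"wx": 0, "wy": 0, "wz": 0, "tx": 0, "ty": 0, "tz": 0, "hand": 0.4},
    {"wx": 0, "wy": 0, "wz": 0, "tx": 0, "ty": 0, "tz": 0, "hand": 0.44},
    {"wx": 0, "wy": 0, "wz": 0, "tx": 0, "ty": 0, "tz": 0, "hand": 0.5},
    {"wx": 0, "wy": 0, "wz": 0, "tx": 0, "ty": 0, "tz": 0, "hand": 0.6},
    {"wx": 0, "wy": 0, "wz": 0, "tx": 0, "ty": 0, "tz": 0, "hand": 0.7},
    {"wx": 0, "wy": 0, "wz": 0, "tx": 0, "ty": 0, "tz": 0, "hand": 0.8},
    {"wx": 0, "wy": 0, "wz": 0, "tx": 0, "ty": 0, "tz": -0.5, "hand": 0.9},
    {"wx": 0, "wy": 0, "wz": 0, "tx": 0, "ty": 0, "tz": -1.5, "hand": 1},
    {"wx": 0, "wy": 0, "wz": 0, "tx": 0, "ty": 0, "tz": -2.5, "hand": 1},
    {"wx": 0, "wy": 0, "wz": 0, "tx": 0, "ty": 0, "tz": -2.5, "hand": 1},
  ],
)

```text
clock: 8.83
position: [0.4435, -0.0709, 0.1429]
ee_rot: [-3.08, -0.618, 0.003]
force: [0.8, -0.3, -0.0]
width: 0.957
```

```bash
python3 - <<'E'
from h import *
capture(5)
delta(.435,.0755,.16,54.3)
c=load('side',5);cv2.imwrite("pics/side5z.png",cv2.resize(c['p'][60:260,230:430,::-1],None,fx=3,fy=3))
E
```

```text
t 8.93 pos [ 0.4464 -0.0711  0.1456] yaw 22.7 width mm 91.2 F [ 1.5 -0.4 -0.5] j7 -1.22
turn/6deg [ 0.04 -0.04 -5.27]  shift cm after turn [11.24 -9.48 -1.44]  before turn [  4.61 -13.96  -1.45]
```

View pics/side5z.png

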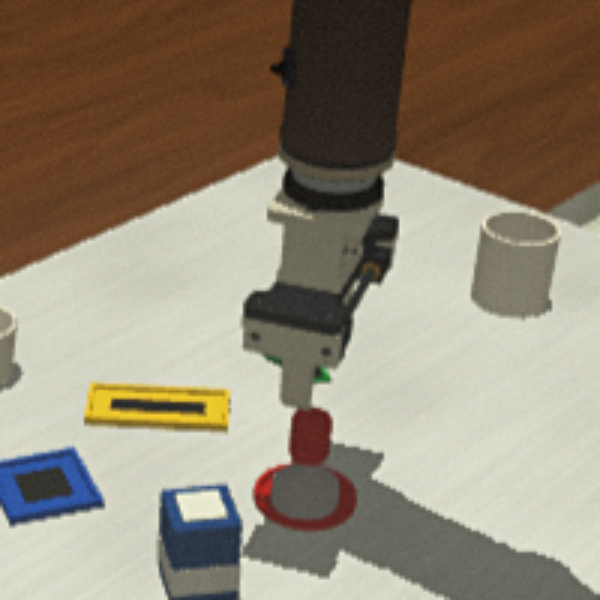

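The tamper stands centred in the red dish, with its foot at crop (305,493). Next is the tin.

Call:
step_arm(
  plan=[
    {"wx": 0, "wy": 0, "wz": -0.88, "tx": 0, "ty": 0, "tz": -0.5, "hand": 1},
    {"wx": 0, "wy": 0, "wz": -0.88, "tx": 0, "ty": 0, "tz": -0.5, "hand": 1},
    {"wx": 0, "wy": 0, "wz": -0.88, "tx": 0, "ty": 0, "tz": -0.5, "hand": 1},
    {"wx": 0, "wy": 0, "wz": -0.88, "tx": 0, "ty": 0, "tz": 0, "hand": 1},
    {"wx": 0, "wy": 0, "wz": -0.88, "tx": 0, "ty": 0, "tz": 0, "hand": 1},
    {"wx": 0, "wy": 0, "wz": -0.88, "tx": 0, "ty": 0, "tz": 0, "hand": 1},
    {"wx": 0, "wy": 0, "wz": 0, "tx": 1.5, "ty": -1.2, "tz": 0, "hand": 1},
    {"wx": 0, "wy": 0, "wz": 0, "tx": 2.4, "ty": -2, "tz": 0, "hand": 1},
    {"wx": 0, "wy": 0, "wz": 0, "tx": 2.4, "ty": -2, "tz": 0, "hand": 1},
    {"wx": 0, "wy": 0, "wz": 0, "tx": 2, "ty": -1.7, "tz": 0, "hand": 1},
  ],
)

```text
clock: 9.77
position: [0.436, 0.0382, 0.157]
ee_rot: [-2.794, -1.434, 0.0]
force: [-0.2, -0.1, 0.2]
width: 0.998
```

Call:
step_arm(
  plan=[
    {"wx": 0, "wy": 0, "wz": 0, "tx": 1.5, "ty": -1.3, "tz": 0, "hand": 1},
    {"wx": 0, "wy": 0, "wz": 0, "tx": 1, "ty": -0.9, "tz": 0, "hand": 1},
    {"wx": 0, "wy": 0, "wz": 0, "tx": 0.4, "ty": -0.3, "tz": 0.4, "hand": 1},
    {"wx": 0, "wy": 0, "wz": 0, "tx": 0, "ty": 0, "tz": 1, "hand": 1},
    {"wx": 0, "wy": 0, "wz": 0, "tx": 0, "ty": 0, "tz": 1, "hand": 1},
    {"wx": 0, "wy": 0, "wz": 0, "tx": 0, "ty": 0, "tz": 1, "hand": 1},
    {"wx": 0, "wy": 0, "wz": 0, "tx": 0, "ty": 0, "tz": 1, "hand": 1},
    {"wx": 0, "wy": 0, "wz": 0, "tx": 0, "ty": 0, "tz": 0.6, "hand": 1},
    {"wx": 0, "wy": 0, "wz": 0, "tx": 0, "ty": 0, "tz": 0, "hand": 1},
    {"wx": 0, "wy": 0, "wz": 0, "tx": 0, "ty": 0, "tz": 0, "hand": 1},
  ],
)

```text
clock: 10.6
position: [0.4329, 0.0743, 0.1069]
ee_rot: [-2.795, -1.434, 0.002]
force: [0.0, -0.1, 0.9]
width: 0.999
```

```bash
python3 - <<'E'
from h import *
capture(6)
delta(.435,.0755,.06,54.3)
c=load('side',6);cv2.imwrite("pics/side6z.png",cv2.resize(c['p'][100:300,210:410,::-1],None,fx=3,fy=3))
E
```

```text
t 10.7 pos [0.4334 0.0746 0.1075] yaw 54.3 width mm 91.6 F [-0.1  0.3  1. ] j7 -1.12
turn/6deg [ 0.   -0.    0.01]  shift cm after turn [0.17 0.08 4.75]  before turn [0.16 0.08 4.75]
```

View pics/side6z.png

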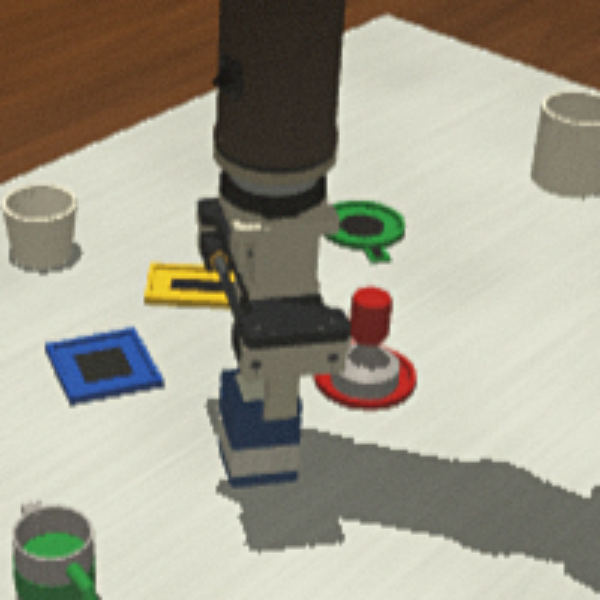

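```bash
python3 - <<'E'
from h import *
for n in('side','top'):
    c=load(n,6);W=cloud(c);X,Y,Z=W[...,0],W[...,1],W[...,2];p=np.array([.4334,.0746,.1075])
    a=np.radians(54.3);x=np.array([np.cos(a),np.sin(a),0]);y=np.array([np.sin(a),-np.cos(a),0])
    for lo,hi in((.04,.07),(.09,.13)):
        q=(np.hypot(X-.4334,Y-.0746)<.08)&(Z>lo)&(Z<hi);w=W[q]-p
        if q.sum(): print(n,lo,q.sum(),'x',np.percentile(w@x,[2,50,98]).round(4),'y',np.percentile(w@y,[2,50,98]).round(4))
E
```

```text
side 0.04 263 x [-0.0231  0.0102  0.029 ] y [-0.0283 -0.0245  0.0207]
side 0.09 149 x [-0.0098  0.0033  0.012 ] y [-0.0672 -0.0633  0.0465]
```

Call:
step_arm(
  plan=[
    {"wx": 0, "wy": 0, "wz": 0, "tx": 0.17, "ty": 0, "tz": 0.8, "hand": 1},
    {"wx": 0, "wy": 0, "wz": 0, "tx": 0, "ty": 0, "tz": 0.9, "hand": 1},
    {"wx": 0, "wy": 0, "wz": 0, "tx": 0, "ty": 0, "tz": 0.9, "hand": 1},
    {"wx": 0, "wy": 0, "wz": 0, "tx": 0, "ty": 0, "tz": 0.9, "hand": 1},
    {"wx": 0, "wy": 0, "wz": 0, "tx": 0, "ty": 0, "tz": 0.8, "hand": 1},
    {"wx": 0, "wy": 0, "wz": 0, "tx": 0, "ty": 0, "tz": 0.4, "hand": 1},
    {"wx": 0, "wy": 0, "wz": 0, "tx": 0, "ty": 0, "tz": 0, "hand": 0.8},
    {"wx": 0, "wy": 0, "wz": 0, "tx": 0, "ty": 0, "tz": 0, "hand": 0.7},
    {"wx": 0, "wy": 0, "wz": 0, "tx": 0, "ty": 0, "tz": 0, "hand": 0.6},
    {"wx": 0, "wy": 0, "wz": 0, "tx": 0, "ty": 0, "tz": 0, "hand": 0.5},
  ],
  force=20,
)

```text
clock: 11.53
position: [0.4344, 0.0762, 0.0606]
ee_rot: [2.795, 1.435, 0.001]
force: [0.2, -0.3, 0.5]
width: 0.76
```

Call:
step_arm(
  plan=[
    {"wx": 0, "wy": 0, "wz": 0, "tx": 0, "ty": 0, "tz": 0, "hand": 0.4},
    {"wx": 0, "wy": 0, "wz": 0, "tx": 0, "ty": 0, "tz": 0, "hand": 0.3},
    {"wx": 0, "wy": 0, "wz": 0, "tx": 0, "ty": 0, "tz": 0, "hand": 0.2},
    {"wx": 0, "wy": 0, "wz": 0, "tx": 0, "ty": 0, "tz": 0, "hand": 0.2},
    {"wx": 0, "wy": 0, "wz": 0, "tx": 0, "ty": 0, "tz": 0, "hand": 0.2},
    {"wx": 0, "wy": 0, "wz": 0, "tx": 0, "ty": 0, "tz": 0, "hand": 0.2},
    {"wx": 0, "wy": 0, "wz": 0, "tx": 0, "ty": 0, "tz": 0, "hand": 0.2},
    {"wx": 0, "wy": 0, "wz": 0, "tx": 0, "ty": 0, "tz": -0.3, "hand": 0.2},
    {"wx": 0, "wy": 0, "wz": 0, "tx": 0, "ty": 0, "tz": -0.7, "hand": 0.2},
    {"wx": 0, "wy": 0, "wz": 0, "tx": 0, "ty": 0, "tz": -1, "hand": 0.2},
  ],
)

```text
clock: 12.37
position: [0.4331, 0.076, 0.08]
ee_rot: [-2.794, -1.435, 0.004]
force: [-0.2, -0.6, -2.2]
width: 0.585
```

```bash
python3 - <<'E'
from h import *
delta(.611,.0773,.13,63.8)
E
```

```text
t 12.37 pos [0.4331 0.076  0.08  ] yaw 54.4 width mm 53.8 F [-0.2 -0.6 -2.2] j7 -1.15
turn/6deg [-0.02  0.01 -1.57]  shift cm after turn [ 7.97 15.91 -5.  ]  before turn [10.46 14.38 -5.04]
```

Call:
step_arm(
  plan=[
    {"wx": 0, "wy": 0, "wz": -0.52, "tx": 0, "ty": 0, "tz": -1, "hand": 0.2},
    {"wx": 0, "wy": 0, "wz": -0.52, "tx": 0, "ty": 0, "tz": -1, "hand": 0.2},
    {"wx": 0, "wy": 0, "wz": -0.52, "tx": 0, "ty": 0, "tz": -1, "hand": 0.2},
    {"wx": 0, "wy": 0, "wz": 0, "tx": 0.5, "ty": 1, "tz": -0.5, "hand": 0.2},
    {"wx": 0, "wy": 0, "wz": 0, "tx": 1, "ty": 2, "tz": 0, "hand": 0.2},
    {"wx": 0, "wy": 0, "wz": 0, "tx": 1.2, "ty": 2.4, "tz": 0, "hand": 0.2},
    {"wx": 0, "wy": 0, "wz": 0, "tx": 1.2, "ty": 2.4, "tz": 0, "hand": 0.2},
    {"wx": 0, "wy": 0, "wz": 0, "tx": 1.2, "ty": 2.4, "tz": 0, "hand": 0.2},
    {"wx": 0, "wy": 0, "wz": 0, "tx": 1.2, "ty": 2.4, "tz": 0, "hand": 0.2},
    {"wx": 0, "wy": 0, "wz": 0, "tx": 0.9, "ty": 1.7, "tz": 0, "hand": 0.2},
  ],
)

```text
clock: 13.2
position: [0.596, 0.0771, 0.1154]
ee_rot: [-2.669, -1.657, -0.0]
force: [0.2, -0.3, -1.4]
width: 0.585
```

Call:
step_arm(
  plan=[
    {"wx": 0, "wy": 0, "wz": 0, "tx": 0.5, "ty": 1, "tz": 0, "hand": 0.2},
    {"wx": 0, "wy": 0, "wz": 0, "tx": 0.3, "ty": 0.6, "tz": 0, "hand": 0.2},
    {"wx": 0, "wy": 0, "wz": 0, "tx": 0, "ty": 0, "tz": 0.4, "hand": 0.2},
    {"wx": 0, "wy": 0, "wz": 0, "tx": 0, "ty": 0, "tz": 0.7, "hand": 0.2},
    {"wx": 0, "wy": 0, "wz": 0, "tx": 0, "ty": 0, "tz": 0.7, "hand": 0.2},
    {"wx": 0, "wy": 0, "wz": 0, "tx": 0, "ty": 0, "tz": 0.7, "hand": 0.2},
    {"wx": 0, "wy": 0, "wz": 0, "tx": 0, "ty": 0, "tz": 0.5, "hand": 0.2},
    {"wx": 0, "wy": 0, "wz": 0, "tx": 0, "ty": 0, "tz": 0.2, "hand": 0.2},
    {"wx": 0, "wy": 0, "wz": 0, "tx": 0, "ty": 0, "tz": 0, "hand": 0.2},
    {"wx": 0, "wy": 0, "wz": 0, "tx": 0, "ty": 0, "tz": 0, "hand": 0.2},
  ],
)

```text
clock: 14.03
position: [0.612, 0.0775, 0.0832]
ee_rot: [-2.668, -1.658, 0.0]
force: [0.1, 0.3, -1.9]
width: 0.59
```

```bash
python3 - <<'E'
from h import *
capture(7)
delta(.611,.0773,.0655,63.8)
c=load('side',7);cv2.imwrite("pics/side7z.png",cv2.resize(c['p'][100:300,170:370,::-1],None,fx=3,fy=3))
E
```

```text
t 14.13 pos [0.6123 0.0775 0.0836] yaw 63.7 width mm 54.1 F [ 0.4 -0.1 -2.3] j7 -0.9
turn/6deg [ 0.   -0.   -0.01]  shift cm after turn [-0.08 -0.11  1.81]  before turn [-0.08 -0.11  1.81]
```

View pics/side7z.png

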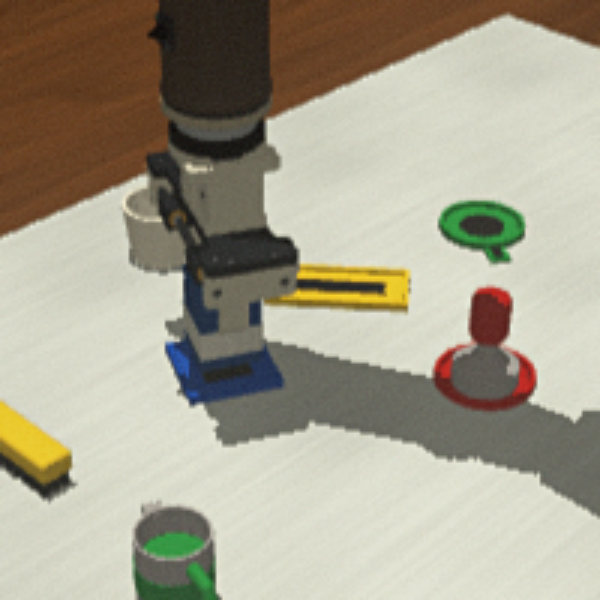

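The tin is level and square over the blue tray (crop 230,365). I lower it now.

Call:
step_arm(
  plan=[
    {"wx": 0, "wy": 0, "wz": 0, "tx": -0.08, "ty": -0.1, "tz": 0.4, "hand": 0.2},
    {"wx": 0, "wy": 0, "wz": 0, "tx": 0, "ty": 0, "tz": 0.4, "hand": 0.2},
    {"wx": 0, "wy": 0, "wz": 0, "tx": 0, "ty": 0, "tz": 0.4, "hand": 0.2},
    {"wx": 0, "wy": 0, "wz": 0, "tx": 0, "ty": 0, "tz": 0.3, "hand": 0.2},
    {"wx": 0, "wy": 0, "wz": 0, "tx": 0, "ty": 0, "tz": 0.1, "hand": 0.2},
    {"wx": 0, "wy": 0, "wz": 0, "tx": 0, "ty": 0, "tz": 0.1, "hand": 0.2},
    {"wx": 0, "wy": 0, "wz": 0, "tx": 0, "ty": 0, "tz": 0.1, "hand": 0.2},
    {"wx": 0, "wy": 0, "wz": 0, "tx": 0, "ty": 0, "tz": 0, "hand": 0.2},
    {"wx": 0, "wy": 0, "wz": 0, "tx": 0, "ty": 0, "tz": 0, "hand": 0.2},
    {"wx": 0, "wy": 0, "wz": 0, "tx": 0, "ty": 0, "tz": 0, "hand": 0.2},
  ],
)

```text
clock: 14.97
position: [0.6108, 0.0772, 0.0656]
ee_rot: [2.668, 1.658, 0.0]
force: [-3.3, -0.2, 4.5]
width: 0.584
```

Contact. I release and lift.

Call:
step_arm(
  plan=[
    {"wx": 0, "wy": 0, "wz": 0, "tx": 0, "ty": 0, "tz": 0, "hand": 0.62},
    {"wx": 0, "wy": 0, "wz": 0, "tx": 0, "ty": 0, "tz": 0, "hand": 0.66},
    {"wx": 0, "wy": 0, "wz": 0, "tx": 0, "ty": 0, "tz": 0, "hand": 0.7},
    {"wx": 0, "wy": 0, "wz": 0, "tx": 0, "ty": 0, "tz": 0, "hand": 0.8},
    {"wx": 0, "wy": 0, "wz": 0, "tx": 0, "ty": 0, "tz": 0, "hand": 0.85},
    {"wx": 0, "wy": 0, "wz": 0, "tx": 0, "ty": 0, "tz": -0.5, "hand": 0.9},
    {"wx": 0, "wy": 0, "wz": 0, "tx": 0, "ty": 0, "tz": -1.5, "hand": 0.9},
    {"wx": 0, "wy": 0, "wz": 0, "tx": 0, "ty": 0, "tz": -2.5, "hand": 0.9},
    {"wx": 0, "wy": 0, "wz": 0, "tx": 0, "ty": 0, "tz": -2.5, "hand": 0.9},
    {"wx": 0, "wy": 0, "wz": 0, "tx": 0, "ty": 0, "tz": -2, "hand": 0.9},
  ],
)

```text
clock: 15.8
position: [0.6112, 0.0774, 0.1573]
ee_rot: [2.668, 1.658, 0.002]
force: [0.6, -0.3, 0.8]
width: 0.9
```

```bash
python3 - <<'E'
from h import *
capture(8)
delta(.6335,.2755,.13,0.5)
c=load('side',8);cv2.imwrite("pics/side8z.png",cv2.resize(c['p'][100:300,170:370,::-1],None,fx=3,fy=3))
E
```

```text
t 15.9 pos [0.613  0.0779 0.1593] yaw 63.7 width mm 82.6 F [ 0.7  0.5 -0.3] j7 -0.87
turn/6deg [ 0.02 -0.06 10.53]  shift cm after turn [  2.22 -19.74   2.93]  before turn [18.62 -6.93  2.97]
```

View pics/side8z.png

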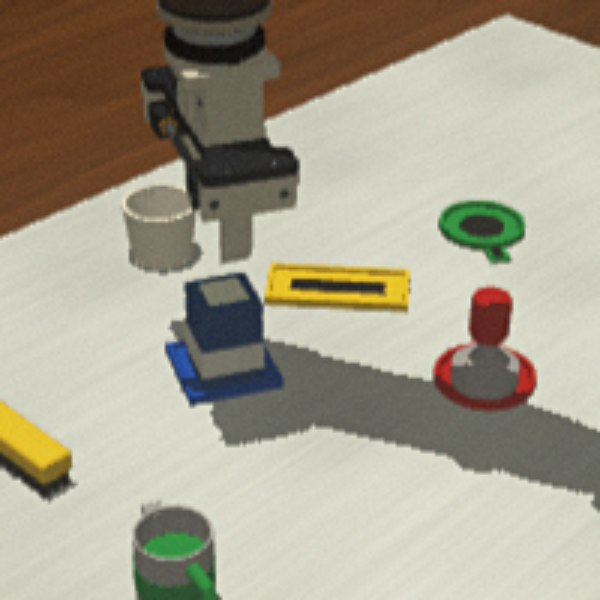

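Call:
step_arm(
  plan=[
    {"wx": 0, "wy": 0, "wz": 1, "tx": 0, "ty": 0, "tz": 0, "hand": 0.8},
    {"wx": 0, "wy": 0, "wz": 1, "tx": 0, "ty": 0, "tz": 0, "hand": 0.8},
    {"wx": 0, "wy": 0, "wz": 1, "tx": 0, "ty": 0, "tz": 0, "hand": 0.8},
    {"wx": 0, "wy": 0, "wz": 1, "tx": 0, "ty": 0, "tz": 0, "hand": 0.8},
    {"wx": 0, "wy": 0, "wz": 1, "tx": 0, "ty": 0, "tz": 0, "hand": 0.8},
    {"wx": 0, "wy": 0, "wz": 1, "tx": 0, "ty": 0, "tz": 0, "hand": 0.8},
    {"wx": 0, "wy": 0, "wz": 1, "tx": 0, "ty": 0, "tz": 0, "hand": 0.8},
    {"wx": 0, "wy": 0, "wz": 1, "tx": 0, "ty": 0, "tz": 0, "hand": 0.8},
    {"wx": 0, "wy": 0, "wz": 1, "tx": 0, "ty": 0, "tz": 0, "hand": 0.8},
    {"wx": 0, "wy": 0, "wz": 1, "tx": 0, "ty": 0, "tz": 0, "hand": 0.8},
  ],
)

```text
clock: 16.73
position: [0.6106, 0.0771, 0.1548]
ee_rot: [3.14, 0.094, -0.001]
force: [-0.5, 0.5, -0.6]
width: 0.798
```

Call:
step_arm(
  plan=[
    {"wx": 0, "wy": 0, "wz": 0.53, "tx": 0, "ty": 0, "tz": 0, "hand": 0.8},
    {"wx": 0, "wy": 0, "wz": 0, "tx": 0.2, "ty": -1.7, "tz": 0, "hand": 0.8},
    {"wx": 0, "wy": 0, "wz": 0, "tx": 0.3, "ty": -2.7, "tz": 0, "hand": 0.8},
    {"wx": 0, "wy": 0, "wz": 0, "tx": 0.4, "ty": -3.2, "tz": 0, "hand": 0.8},
    {"wx": 0, "wy": 0, "wz": 0, "tx": 0.4, "ty": -3.2, "tz": 0, "hand": 0.8},
    {"wx": 0, "wy": 0, "wz": 0, "tx": 0.4, "ty": -3.2, "tz": 0, "hand": 0.8},
    {"wx": 0, "wy": 0, "wz": 0, "tx": 0.3, "ty": -2.8, "tz": 0, "hand": 0.8},
    {"wx": 0, "wy": 0, "wz": 0, "tx": 0.2, "ty": -2, "tz": 0, "hand": 0.8},
    {"wx": 0, "wy": 0, "wz": 0, "tx": 0.1, "ty": -0.9, "tz": 0, "hand": 0.8},
    {"wx": 0, "wy": 0, "wz": 0, "tx": 0, "ty": 0, "tz": 0, "hand": 0.8},
  ],
)

```text
clock: 17.57
position: [0.6311, 0.2772, 0.1545]
ee_rot: [-3.141, -0.02, 0.002]
force: [-1.1, -0.2, -0.1]
width: 0.803
```

```bash
python3 - <<'E'
from h import *
delta(.6335,.2755,.06,0.5)
from cell import arm; print(arm.observe()['joints'].round(2))
E
```

```text
t 17.57 pos [0.6311 0.2772 0.1545] yaw 0.7 width mm 73.9 F [-1.1 -0.2 -0.1] j7 -2.1
turn/6deg [-0.01  0.01  0.04]  shift cm after turn [0.24 0.17 9.45]  before turn [0.25 0.18 9.45]
[-0.43  0.62 -0.09  1.5   0.06  1.03 -2.1 ]
```

Call:
step_arm(
  plan=[
    {"wx": 0, "wy": 0, "wz": 0, "tx": 0.2, "ty": 0.1, "tz": 0.8, "hand": 0.8},
    {"wx": 0, "wy": 0, "wz": 0, "tx": 0, "ty": 0, "tz": 1.3, "hand": 0.8},
    {"wx": 0, "wy": 0, "wz": 0, "tx": 0, "ty": 0, "tz": 1.3, "hand": 0.8},
    {"wx": 0, "wy": 0, "wz": 0, "tx": 0, "ty": 0, "tz": 1.3, "hand": 0.8},
    {"wx": 0, "wy": 0, "wz": 0, "tx": 0, "ty": 0, "tz": 1.3, "hand": 0.8},
    {"wx": 0, "wy": 0, "wz": 0, "tx": 0, "ty": 0, "tz": 1.3, "hand": 0.8},
    {"wx": 0, "wy": 0, "wz": 0, "tx": 0, "ty": 0, "tz": 1.2, "hand": 0.8},
    {"wx": 0, "wy": 0, "wz": 0, "tx": 0, "ty": 0, "tz": 0.6, "hand": 0.8},
    {"wx": 0, "wy": 0, "wz": 0, "tx": 0, "ty": 0, "tz": 0, "hand": 0.8},
    {"wx": 0, "wy": 0, "wz": 0, "tx": 0, "ty": 0, "tz": 0, "hand": 0.8},
  ],
)

```text
clock: 18.4
position: [0.634, 0.2734, 0.0639]
ee_rot: [3.141, 0.015, -0.001]
force: [0.2, -0.3, 0.2]
width: 0.801
```

```bash
python3 - <<'E'
from h import *
capture(9)
delta(.6335,.2755,.031,0.5)
c=load('side',9);cv2.imwrite("pics/side9z.png",cv2.resize(c['p'][150:300,100:250,::-1],None,fx=4,fy=4))
E
```

```text
t 18.5 pos [0.6345 0.2737 0.065 ] yaw 0.5 width mm 73.8 F [0.3 0.3 0. ] j7 -2.11
turn/6deg [-0.01 -0.01  0.01]  shift cm after turn [-0.1  -0.18  3.4 ]  before turn [-0.11 -0.17  3.4 ]
```

View pics/side9z.png

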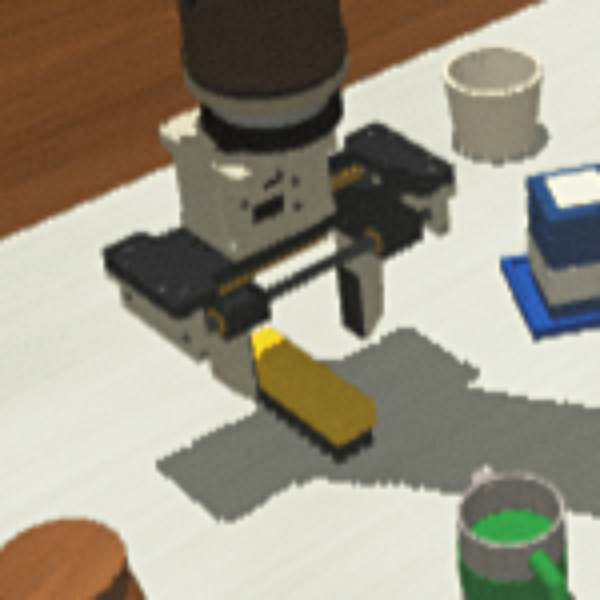

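The jaws straddle the brush (crop 320,400) across its width. I go down and grip.

Call:
step_arm(
  plan=[
    {"wx": 0, "wy": 0, "wz": 0, "tx": -0.1, "ty": -0.15, "tz": 0.6, "hand": 0.8},
    {"wx": 0, "wy": 0, "wz": 0, "tx": 0, "ty": 0, "tz": 0.8, "hand": 0.8},
    {"wx": 0, "wy": 0, "wz": 0, "tx": 0, "ty": 0, "tz": 0.8, "hand": 0.8},
    {"wx": 0, "wy": 0, "wz": 0, "tx": 0, "ty": 0, "tz": 0.7, "hand": 0.8},
    {"wx": 0, "wy": 0, "wz": 0, "tx": 0, "ty": 0, "tz": 0.4, "hand": 0.8},
    {"wx": 0, "wy": 0, "wz": 0, "tx": 0, "ty": 0, "tz": 0.1, "hand": 0.7},
    {"wx": 0, "wy": 0, "wz": 0, "tx": 0, "ty": 0, "tz": 0, "hand": 0.6},
    {"wx": 0, "wy": 0, "wz": 0, "tx": 0, "ty": 0, "tz": 0, "hand": 0.5},
    {"wx": 0, "wy": 0, "wz": 0, "tx": 0, "ty": 0, "tz": 0, "hand": 0.4},
    {"wx": 0, "wy": 0, "wz": 0, "tx": 0, "ty": 0, "tz": 0, "hand": 0.36},
  ],
  force=12,
)

```text
clock: 19.33
position: [0.6333, 0.275, 0.0306]
ee_rot: [-3.141, -0.014, -0.001]
force: [-0.2, -0.5, 0.4]
width: 0.49
```

Call:
step_arm(
  plan=[
    {"wx": 0, "wy": 0, "wz": 0, "tx": 0, "ty": 0, "tz": 0, "hand": 0.3},
    {"wx": 0, "wy": 0, "wz": 0, "tx": 0, "ty": 0, "tz": 0, "hand": 0.2},
    {"wx": 0, "wy": 0, "wz": 0, "tx": 0, "ty": 0, "tz": 0, "hand": 0.1},
    {"wx": 0, "wy": 0, "wz": 0, "tx": 0, "ty": 0, "tz": 0, "hand": 0.1},
    {"wx": 0, "wy": 0, "wz": 0, "tx": 0, "ty": 0, "tz": 0, "hand": 0.1},
    {"wx": 0, "wy": 0, "wz": 0, "tx": 0, "ty": 0, "tz": 0, "hand": 0.1},
    {"wx": 0, "wy": 0, "wz": 0, "tx": 0, "ty": 0, "tz": 0, "hand": 0.1},
    {"wx": 0, "wy": 0, "wz": 0, "tx": 0, "ty": 0, "tz": -0.3, "hand": 0.1},
    {"wx": 0, "wy": 0, "wz": 0, "tx": 0, "ty": 0, "tz": -0.7, "hand": 0.1},
    {"wx": 0, "wy": 0, "wz": 0, "tx": 0, "ty": 0, "tz": -1, "hand": 0.1},
  ],
)

```text
clock: 20.17
position: [0.6323, 0.2745, 0.0499]
ee_rot: [3.141, 0.015, -0.003]
force: [-0.1, -0.3, -0.6]
width: 0.327
```

```bash
python3 - <<'E'
from h import *
delta(.6275,-.0815,.13,40.3)
E
```

```text
t 20.17 pos [0.6323 0.2745 0.0499] yaw 0.5 width mm 30.0 F [-0.1 -0.3 -0.6] j7 -2.11
turn/6deg [ 0.    0.02 -6.63]  shift cm after turn [-23.4   26.84  -8.01]  before turn [-0.83 35.6  -7.98]
```

Call:
step_arm(
  plan=[
    {"wx": 0, "wy": 0, "wz": -0.3, "tx": 0, "ty": 0, "tz": -1.1, "hand": 0.1},
    {"wx": 0, "wy": 0, "wz": -0.6, "tx": 0, "ty": 0, "tz": -1.3, "hand": 0.1},
    {"wx": 0, "wy": 0, "wz": -0.8, "tx": 0, "ty": 0, "tz": -1.3, "hand": 0.1},
    {"wx": 0, "wy": 0, "wz": -0.8, "tx": 0, "ty": 0, "tz": -1.3, "hand": 0.1},
    {"wx": 0, "wy": 0, "wz": -0.8, "tx": 0, "ty": 0, "tz": -1.3, "hand": 0.1},
    {"wx": 0, "wy": 0, "wz": -0.8, "tx": 0, "ty": 0, "tz": -1.3, "hand": 0.1},
    {"wx": 0, "wy": 0, "wz": -0.8, "tx": 0, "ty": 0, "tz": -1.3, "hand": 0.1},
    {"wx": 0, "wy": 0, "wz": -0.8, "tx": 0, "ty": 0, "tz": -1.2, "hand": 0.1},
    {"wx": 0, "wy": 0, "wz": -0.6, "tx": 0, "ty": 0, "tz": -1, "hand": 0.1},
    {"wx": 0, "wy": 0, "wz": -0.33, "tx": 0, "ty": 0, "tz": -0.6, "hand": 0.1},
  ],
)

```text
clock: 21.0
position: [0.6337, 0.275, 0.1697]
ee_rot: [-2.947, -1.087, -0.004]
force: [-0.1, -1.1, -1.3]
width: 0.323
```

Call:
step_arm(
  plan=[
    {"wx": 0, "wy": 0, "wz": 0, "tx": -0.8, "ty": 0.9, "tz": 0, "hand": 0.1},
    {"wx": 0, "wy": 0, "wz": 0, "tx": -1.4, "ty": 1.6, "tz": 0, "hand": 0.1},
    {"wx": 0, "wy": 0, "wz": 0, "tx": -1.8, "ty": 2.1, "tz": 0, "hand": 0.1},
    {"wx": 0, "wy": 0, "wz": 0, "tx": -1.8, "ty": 2.1, "tz": 0, "hand": 0.1},
    {"wx": 0, "wy": 0, "wz": 0, "tx": -1.8, "ty": 2.1, "tz": 0, "hand": 0.1},
    {"wx": 0, "wy": 0, "wz": 0, "tx": -1.8, "ty": 2.1, "tz": 0, "hand": 0.1},
    {"wx": 0, "wy": 0, "wz": 0, "tx": -1.8, "ty": 2.1, "tz": 0, "hand": 0.1},
    {"wx": 0, "wy": 0, "wz": 0, "tx": -1.8, "ty": 2.1, "tz": 0, "hand": 0.1},
    {"wx": 0, "wy": 0, "wz": 0, "tx": -1.8, "ty": 2.1, "tz": 0, "hand": 0.1},
    {"wx": 0, "wy": 0, "wz": 0, "tx": -1.8, "ty": 2.1, "tz": 0, "hand": 0.1},
  ],
)

```text
clock: 21.83
position: [0.6307, 0.0177, 0.1673]
ee_rot: [2.95, 1.079, -0.001]
force: [0.2, -0.1, -0.2]
width: 0.326
```

Call:
step_arm(
  plan=[
    {"wx": 0, "wy": 0, "wz": 0, "tx": -1.8, "ty": 2.1, "tz": 0, "hand": 0.1},
    {"wx": 0, "wy": 0, "wz": 0, "tx": -1.8, "ty": 2.1, "tz": 0, "hand": 0.1},
    {"wx": 0, "wy": 0, "wz": 0, "tx": -1.6, "ty": 1.8, "tz": 0, "hand": 0.1},
    {"wx": 0, "wy": 0, "wz": 0, "tx": -1.1, "ty": 1.2, "tz": 0, "hand": 0.1},
    {"wx": 0, "wy": 0, "wz": 0, "tx": -0.5, "ty": 0.6, "tz": 0, "hand": 0.1},
    {"wx": 0, "wy": 0, "wz": 0, "tx": 0, "ty": 0, "tz": 0, "hand": 0.1},
    {"wx": 0, "wy": 0, "wz": 0, "tx": 0, "ty": 0, "tz": 0.5, "hand": 0.1},
    {"wx": 0, "wy": 0, "wz": 0, "tx": 0, "ty": 0, "tz": 1, "hand": 0.1},
    {"wx": 0, "wy": 0, "wz": 0, "tx": 0, "ty": 0, "tz": 1, "hand": 0.1},
    {"wx": 0, "wy": 0, "wz": 0, "tx": 0, "ty": 0, "tz": 0.5, "hand": 0.1},
  ],
)

```text
clock: 22.67
position: [0.629, -0.0816, 0.135]
ee_rot: [-2.947, -1.085, 0.003]
force: [-0.8, -0.4, -0.8]
width: 0.326
```

```bash
python3 - <<'E'
from h import *
capture(10)
delta(.6275,-.0815,.0355,40.3)
c=load('side',10);cv2.imwrite("pics/side10z.png",cv2.resize(c['p'][80:280,200:400,::-1],None,fx=3,fy=3))
E
```

```text
t 22.77 pos [ 0.6289 -0.0821  0.1353] yaw 40.4 width mm 30.1 F [-0.3 -0.8  0.1] j7 -0.97
turn/6deg [-0.02  0.02  0.02]  shift cm after turn [-0.06 -0.14  9.98]  before turn [-0.04 -0.11  9.98]
```

View pics/side10z.png

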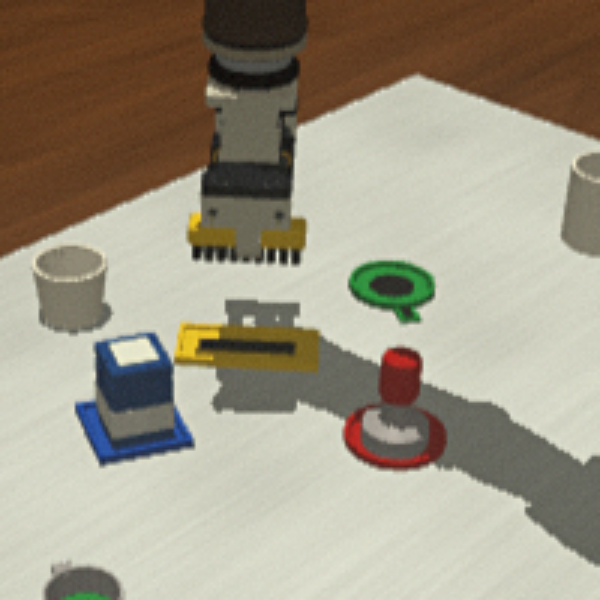

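Call:
step_arm(
  plan=[
    {"wx": 0, "wy": 0, "wz": 0, "tx": -0.05, "ty": -0.1, "tz": 0.6, "hand": 0.1},
    {"wx": 0, "wy": 0, "wz": 0, "tx": 0, "ty": 0, "tz": 1.2, "hand": 0.1},
    {"wx": 0, "wy": 0, "wz": 0, "tx": 0, "ty": 0, "tz": 1.3, "hand": 0.1},
    {"wx": 0, "wy": 0, "wz": 0, "tx": 0, "ty": 0, "tz": 1.3, "hand": 0.1},
    {"wx": 0, "wy": 0, "wz": 0, "tx": 0, "ty": 0, "tz": 1.3, "hand": 0.1},
    {"wx": 0, "wy": 0, "wz": 0, "tx": 0, "ty": 0, "tz": 1.3, "hand": 0.1},
    {"wx": 0, "wy": 0, "wz": 0, "tx": 0, "ty": 0, "tz": 1.2, "hand": 0.1},
    {"wx": 0, "wy": 0, "wz": 0, "tx": 0, "ty": 0, "tz": 0.7, "hand": 0.1},
    {"wx": 0, "wy": 0, "wz": 0, "tx": 0, "ty": 0, "tz": 0.4, "hand": 0.1},
    {"wx": 0, "wy": 0, "wz": 0, "tx": 0, "ty": 0, "tz": 0.2, "hand": 0.1},
  ],
)

```text
clock: 23.6
position: [0.6287, -0.0827, 0.0414]
ee_rot: [-2.949, -1.082, 0.001]
force: [0.2, -0.4, -0.1]
width: 0.32
```

```bash
python3 - <<'E'
from h import *
capture(11)
delta(.6275,-.0815,.0355,40.3)
c=load('side',11);cv2.imwrite("pics/side11z.png",cv2.resize(c['p'][130:250,220:340,::-1],None,fx=5,fy=5))
E
```

```text
t 23.7 pos [ 0.629  -0.0827  0.0422] yaw 40.3 width mm 30.4 F [ 0.1  0.1 -0.5] j7 -1.0
turn/6deg [ 0. -0.  0.]  shift cm after turn [-0.04 -0.19  0.67]  before turn [-0.04 -0.19  0.67]
```

View pics/side11z.png

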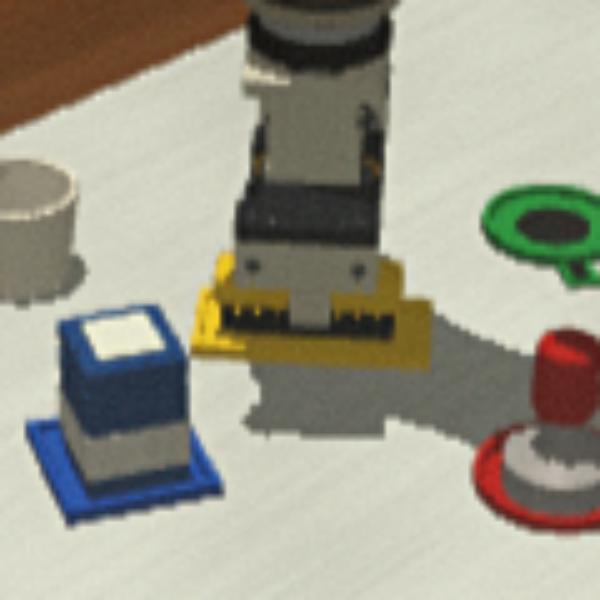

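Call:
step_arm(
  plan=[
    {"wx": 0, "wy": 0, "wz": 0, "tx": 0, "ty": -0.15, "tz": 0.15, "hand": 0.1},
    {"wx": 0, "wy": 0, "wz": 0, "tx": 0, "ty": 0, "tz": 0.15, "hand": 0.1},
    {"wx": 0, "wy": 0, "wz": 0, "tx": 0, "ty": 0, "tz": 0.1, "hand": 0.1},
    {"wx": 0, "wy": 0, "wz": 0, "tx": 0, "ty": 0, "tz": 0.1, "hand": 0.1},
    {"wx": 0, "wy": 0, "wz": 0, "tx": 0, "ty": 0, "tz": 0.1, "hand": 0.1},
    {"wx": 0, "wy": 0, "wz": 0, "tx": 0, "ty": 0, "tz": 0.06, "hand": 0.1},
    {"wx": 0, "wy": 0, "wz": 0, "tx": 0, "ty": 0, "tz": 0.06, "hand": 0.1},
    {"wx": 0, "wy": 0, "wz": 0, "tx": 0, "ty": 0, "tz": 0, "hand": 0.1},
    {"wx": 0, "wy": 0, "wz": 0, "tx": 0, "ty": 0, "tz": 0, "hand": 0.1},
    {"wx": 0, "wy": 0, "wz": 0, "tx": 0, "ty": 0, "tz": 0, "hand": 0.1},
  ],
)

```text
clock: 24.53
position: [0.6279, -0.0816, 0.0354]
ee_rot: [2.949, 1.082, 0.0]
force: [-2.5, -0.6, 5.4]
width: 0.325
```

Call:
step_arm(
  plan=[
    {"wx": 0, "wy": 0, "wz": 0, "tx": 0, "ty": 0, "tz": 0, "hand": 0.37},
    {"wx": 0, "wy": 0, "wz": 0, "tx": 0, "ty": 0, "tz": 0, "hand": 0.41},
    {"wx": 0, "wy": 0, "wz": 0, "tx": 0, "ty": 0, "tz": 0, "hand": 0.46},
    {"wx": 0, "wy": 0, "wz": 0, "tx": 0, "ty": 0, "tz": 0, "hand": 0.52},
    {"wx": 0, "wy": 0, "wz": 0, "tx": 0, "ty": 0, "tz": 0, "hand": 0.6},
    {"wx": 0, "wy": 0, "wz": 0, "tx": 0, "ty": 0, "tz": -0.5, "hand": 0.6},
    {"wx": 0, "wy": 0, "wz": 0, "tx": 0, "ty": 0, "tz": -1.5, "hand": 0.6},
    {"wx": 0, "wy": 0, "wz": 0, "tx": 0, "ty": 0, "tz": -2.5, "hand": 0.6},
    {"wx": 0, "wy": 0, "wz": 0, "tx": 0, "ty": 0, "tz": -3, "hand": 0.6},
    {"wx": 0, "wy": 0, "wz": 0, "tx": 0, "ty": 0, "tz": -3, "hand": 0.6},
  ],
)

```text
clock: 25.37
position: [0.6274, -0.0815, 0.1411]
ee_rot: [-2.949, -1.083, 0.001]
force: [0.9, 0.2, -0.4]
width: 0.603
```

```bash
python3 - <<'E'
from h import *
capture(12)
delta(.433,.289,.17,167)
c=load('side',12);cv2.imwrite("pics/side12z.png",cv2.resize(c['p'][80:280,200:400,::-1],None,fx=3,fy=3))
E
```

```text
t 25.47 pos [ 0.6311 -0.0815  0.1457] yaw 40.3 width mm 55.2 F [ 0.8 -0.2 -0.3] j7 -0.97
turn/6deg [  0.1    0.03 -21.12]  shift cm after turn [27.64 31.65 -2.43]  before turn [  8.88 -41.05  -2.62]
```

View pics/side12z.png

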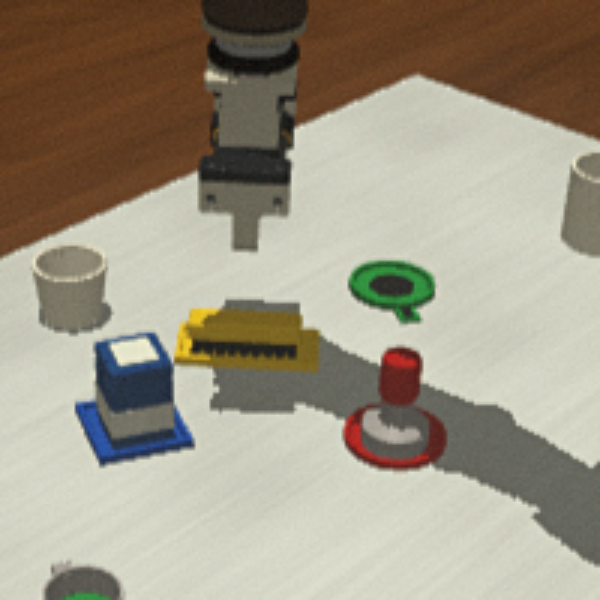

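Call:
step_arm(
  plan=[
    {"wx": 0, "wy": 0, "wz": 0, "tx": 0.3, "ty": -1.5, "tz": -1.5, "hand": 0.8},
    {"wx": 0, "wy": 0, "wz": 0, "tx": 0.7, "ty": -3, "tz": -1, "hand": 1},
    {"wx": 0, "wy": 0, "wz": 0, "tx": 0.8, "ty": -3.7, "tz": 0, "hand": 1},
    {"wx": 0, "wy": 0, "wz": 0, "tx": 0.8, "ty": -3.7, "tz": 0, "hand": 1},
    {"wx": 0, "wy": 0, "wz": 0, "tx": 0.8, "ty": -3.7, "tz": 0, "hand": 1},
    {"wx": 0, "wy": 0, "wz": 0, "tx": 0.8, "ty": -3.7, "tz": 0, "hand": 1},
    {"wx": 0, "wy": 0, "wz": 0, "tx": 0.8, "ty": -3.7, "tz": 0, "hand": 1},
    {"wx": 0, "wy": 0, "wz": 0, "tx": 0.8, "ty": -3.7, "tz": 0, "hand": 1},
    {"wx": 0, "wy": 0, "wz": 0, "tx": 0.8, "ty": -3.7, "tz": 0, "hand": 1},
    {"wx": 0, "wy": 0, "wz": 0, "tx": 0.8, "ty": -3.7, "tz": 0, "hand": 1},
  ],
)

```text
clock: 26.3
position: [0.4625, 0.2276, 0.1651]
ee_rot: [2.949, 1.082, 0.0]
force: [-0.0, 0.3, -0.3]
width: 1.001
```

Call:
step_arm(
  plan=[
    {"wx": 0, "wy": 0, "wz": 0, "tx": 0.8, "ty": -3.5, "tz": 0, "hand": 1},
    {"wx": 0, "wy": 0, "wz": 0, "tx": 0.4, "ty": -2, "tz": 0, "hand": 1},
    {"wx": 0, "wy": 0, "wz": -1, "tx": 0, "ty": 0, "tz": 0, "hand": 1},
    {"wx": 0, "wy": 0, "wz": -1, "tx": 0, "ty": 0, "tz": 0, "hand": 1},
    {"wx": 0, "wy": 0, "wz": -1, "tx": 0, "ty": 0, "tz": 0, "hand": 1},
    {"wx": 0, "wy": 0, "wz": -1, "tx": 0, "ty": 0, "tz": 0, "hand": 1},
    {"wx": 0, "wy": 0, "wz": -1, "tx": 0, "ty": 0, "tz": 0, "hand": 1},
    {"wx": 0, "wy": 0, "wz": -1, "tx": 0, "ty": 0, "tz": 0, "hand": 1},
    {"wx": 0, "wy": 0, "wz": -1, "tx": 0, "ty": 0, "tz": 0, "hand": 1},
    {"wx": 0, "wy": 0, "wz": -1, "tx": 0, "ty": 0, "tz": 0, "hand": 1},
  ],
)

```text
clock: 27.13
position: [0.4372, 0.2759, 0.1649]
ee_rot: [2.248, 2.194, -0.0]
force: [-0.4, -1.5, -0.0]
width: 1.003
```

Call:
step_arm(
  plan=[
    {"wx": 0, "wy": 0, "wz": -1, "tx": 0, "ty": 0, "tz": 0, "hand": 1},
    {"wx": 0, "wy": 0, "wz": -1, "tx": 0, "ty": 0, "tz": 0, "hand": 1},
    {"wx": 0, "wy": 0, "wz": -1, "tx": 0, "ty": 0, "tz": 0, "hand": 1},
    {"wx": 0, "wy": 0, "wz": -1, "tx": 0, "ty": 0, "tz": 0, "hand": 1},
    {"wx": 0, "wy": 0, "wz": -1, "tx": 0, "ty": 0, "tz": 0, "hand": 1},
    {"wx": 0, "wy": 0, "wz": -1, "tx": 0, "ty": 0, "tz": 0, "hand": 1},
    {"wx": 0, "wy": 0, "wz": -1, "tx": 0, "ty": 0, "tz": 0, "hand": 1},
    {"wx": 0, "wy": 0, "wz": -1, "tx": 0, "ty": 0, "tz": 0, "hand": 1},
    {"wx": 0, "wy": 0, "wz": -1, "tx": 0, "ty": 0, "tz": 0, "hand": 1},
    {"wx": 0, "wy": 0, "wz": -1, "tx": 0, "ty": 0, "tz": 0, "hand": 1},
  ],
)

```text
clock: 27.97
position: [0.4373, 0.2758, 0.1649]
ee_rot: [0.85, 3.024, -0.0]
force: [0.5, 0.2, -0.0]
width: 0.997
```

```bash
python3 - <<'E'
from h import *
delta(.433,.289,.10,167)
E
```

```text
t 27.97 pos [0.4373 0.2758 0.1649] yaw 148.6 width mm 91.7 F [ 0.5  0.2 -0. ] j7 -0.06
turn/6deg [-0.    0.   -3.07]  shift cm after turn [0.71 1.19 6.49]  before turn [1.05 0.9  6.49]
```

Call:
step_arm(
  plan=[
    {"wx": 0, "wy": 0, "wz": -1, "tx": 0, "ty": 0, "tz": 0.5, "hand": 1},
    {"wx": 0, "wy": 0, "wz": -1, "tx": 0, "ty": 0, "tz": 0.5, "hand": 1},
    {"wx": 0, "wy": 0, "wz": -1, "tx": 0, "ty": 0, "tz": 0.5, "hand": 1},
    {"wx": 0, "wy": 0, "wz": -0.07, "tx": 0, "ty": 0, "tz": 0.5, "hand": 1},
    {"wx": 0, "wy": 0, "wz": 0, "tx": 0.3, "ty": 0.6, "tz": 0.8, "hand": 1},
    {"wx": 0, "wy": 0, "wz": 0, "tx": 0.4, "ty": 0.6, "tz": 1, "hand": 1},
    {"wx": 0, "wy": 0, "wz": 0, "tx": 0, "ty": 0, "tz": 1, "hand": 1},
    {"wx": 0, "wy": 0, "wz": 0, "tx": 0, "ty": 0, "tz": 0.7, "hand": 1},
    {"wx": 0, "wy": 0, "wz": 0, "tx": 0, "ty": 0, "tz": 0, "hand": 1},
    {"wx": 0, "wy": 0, "wz": 0, "tx": 0, "ty": 0, "tz": 0, "hand": 1},
  ],
)

```text
clock: 28.8
position: [0.4331, 0.289, 0.1096]
ee_rot: [-0.364, -3.12, 0.001]
force: [-0.7, 0.4, 0.3]
width: 1.002
```

```bash
python3 - <<'E'
from h import *
capture(13)
delta(.433,.289,.05,167)
c=load('side',13);cv2.imwrite("pics/side13z.png",cv2.resize(c['p'][200:350,150:300,::-1],None,fx=4,fy=4))
W=cloud(c);X,Y,Z=W[...,0],W[...,1],W[...,2]
m=(np.hypot(X-.432,Y-.29)<.075)&(Z>.02)&(Z<.06)
g=masks(c['p'])['green']&m&(np.hypot(X-.432,Y-.29)>.033);w=W[g];print(g.sum(),w.mean(0).round(4))
E
```

```text
t 28.9 pos [0.4335 0.2893 0.1103] yaw 166.7 width mm 91.8 F [-0.   0.4  0.5] j7 0.12
turn/6deg [ 0.    0.   -0.05]  shift cm after turn [ 0.04 -0.04  6.03]  before turn [ 0.04 -0.04  6.03]
69 [0.3846 0.3033 0.0434]
```

View pics/side13z.png

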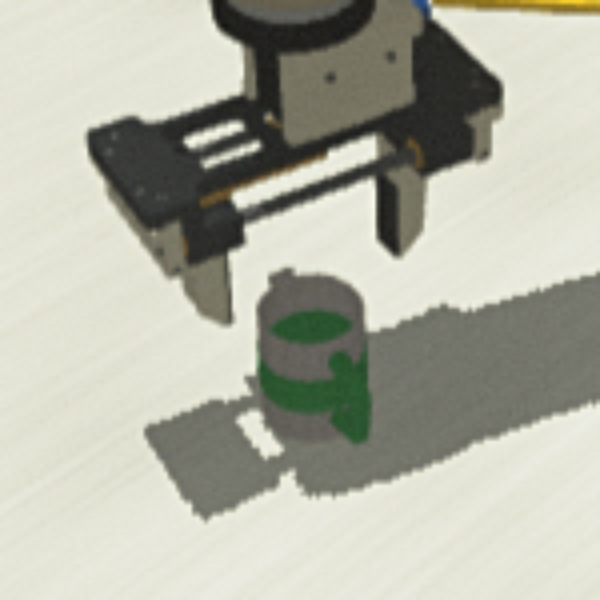

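The open jaws straddle the pitcher (crop 312,360) with the handle between them, pointing away from both. I descend and grip.

Call:
step_arm(
  plan=[
    {"wx": 0, "wy": 0, "wz": 0, "tx": 0, "ty": 0, "tz": 0.8, "hand": 1},
    {"wx": 0, "wy": 0, "wz": 0, "tx": 0, "ty": 0, "tz": 1.2, "hand": 1},
    {"wx": 0, "wy": 0, "wz": 0, "tx": 0, "ty": 0, "tz": 1.2, "hand": 1},
    {"wx": 0, "wy": 0, "wz": 0, "tx": 0, "ty": 0, "tz": 1.2, "hand": 1},
    {"wx": 0, "wy": 0, "wz": 0, "tx": 0, "ty": 0, "tz": 1, "hand": 1},
    {"wx": 0, "wy": 0, "wz": 0, "tx": 0, "ty": 0, "tz": 0.6, "hand": 1},
    {"wx": 0, "wy": 0, "wz": 0, "tx": 0, "ty": 0, "tz": 0, "hand": 0.8},
    {"wx": 0, "wy": 0, "wz": 0, "tx": 0, "ty": 0, "tz": 0, "hand": 0.7},
    {"wx": 0, "wy": 0, "wz": 0, "tx": 0, "ty": 0, "tz": 0, "hand": 0.65},
    {"wx": 0, "wy": 0, "wz": 0, "tx": 0, "ty": 0, "tz": 0, "hand": 0.6},
  ],
  force=15,
)

```text
clock: 29.73
position: [0.4335, 0.2896, 0.0505]
ee_rot: [0.363, 3.12, 0.001]
force: [-0.2, -0.9, -0.8]
width: 0.762
```

Call:
step_arm(
  plan=[
    {"wx": 0, "wy": 0, "wz": 0, "tx": 0, "ty": 0, "tz": 0, "hand": 0.5},
    {"wx": 0, "wy": 0, "wz": 0, "tx": 0, "ty": 0, "tz": 0, "hand": 0.4},
    {"wx": 0, "wy": 0, "wz": 0, "tx": 0, "ty": 0, "tz": 0, "hand": 0.3},
    {"wx": 0, "wy": 0, "wz": 0, "tx": 0, "ty": 0, "tz": 0, "hand": 0.3},
    {"wx": 0, "wy": 0, "wz": 0, "tx": 0, "ty": 0, "tz": 0, "hand": 0.3},
    {"wx": 0, "wy": 0, "wz": 0, "tx": 0, "ty": 0, "tz": 0, "hand": 0.3},
    {"wx": 0, "wy": 0, "wz": 0, "tx": 0, "ty": 0, "tz": 0, "hand": 0.3},
    {"wx": 0, "wy": 0, "wz": 0, "tx": 0, "ty": 0, "tz": -0.3, "hand": 0.3},
    {"wx": 0, "wy": 0, "wz": 0, "tx": 0, "ty": 0, "tz": -0.7, "hand": 0.3},
    {"wx": 0, "wy": 0, "wz": 0, "tx": 0, "ty": 0, "tz": -1, "hand": 0.3},
  ],
)

```text
clock: 30.57
position: [0.4327, 0.2889, 0.07]
ee_rot: [-0.362, -3.119, 0.002]
force: [0.4, 0.9, -1.5]
width: 0.616
```

```bash
python3 - <<'E'
from h import *
delta(.6045,-.2655,.20,146)
E
```

```text
t 30.57 pos [0.4327 0.2889 0.07  ] yaw 166.7 width mm 56.6 F [ 0.4  0.9 -1.5] j7 0.06
turn/6deg [-0.01 -0.01  3.46]  shift cm after turn [-45.24 -36.36 -13.  ]  before turn [-29.42 -50.04 -12.98]
```

Call:
step_arm(
  plan=[
    {"wx": 0, "wy": 0, "wz": 0, "tx": 0, "ty": 0, "tz": -1.2, "hand": 0.3},
    {"wx": 0, "wy": 0, "wz": 0.3, "tx": 0, "ty": 0, "tz": -1.4, "hand": 0.3},
    {"wx": 0, "wy": 0, "wz": 0.6, "tx": 0, "ty": 0, "tz": -1.5, "hand": 0.3},
    {"wx": 0, "wy": 0, "wz": 0.7, "tx": 0, "ty": 0, "tz": -1.5, "hand": 0.3},
    {"wx": 0, "wy": 0, "wz": 0.7, "tx": 0, "ty": 0, "tz": -1.5, "hand": 0.3},
    {"wx": 0, "wy": 0, "wz": 0.6, "tx": 0, "ty": 0, "tz": -1.5, "hand": 0.3},
    {"wx": 0, "wy": 0, "wz": 0.4, "tx": 0, "ty": 0, "tz": -1.5, "hand": 0.3},
    {"wx": 0, "wy": 0, "wz": 0, "tx": 0, "ty": 0, "tz": -1.3, "hand": 0.3},
    {"wx": 0, "wy": 0, "wz": 0, "tx": 0, "ty": 0, "tz": -1, "hand": 0.3},
    {"wx": 0, "wy": 0, "wz": 0, "tx": -0.6, "ty": -0.5, "tz": -0.5, "hand": 0.3},
  ],
)

```text
clock: 31.4
position: [0.4352, 0.2837, 0.2013]
ee_rot: [0.89, 3.012, 0.005]
force: [-0.4, 1.1, -1.1]
width: 0.616
```

Call:
step_arm(
  plan=[
    {"wx": 0, "wy": 0, "wz": 0, "tx": -1.3, "ty": -1, "tz": 0, "hand": 0.3},
    {"wx": 0, "wy": 0, "wz": 0, "tx": -2, "ty": -1.6, "tz": 0, "hand": 0.3},
    {"wx": 0, "wy": 0, "wz": 0, "tx": -2.5, "ty": -2, "tz": 0, "hand": 0.3},
    {"wx": 0, "wy": 0, "wz": 0, "tx": -2.5, "ty": -2, "tz": 0, "hand": 0.3},
    {"wx": 0, "wy": 0, "wz": 0, "tx": -2.5, "ty": -2, "tz": 0, "hand": 0.3},
    {"wx": 0, "wy": 0, "wz": 0, "tx": -2.5, "ty": -2, "tz": 0, "hand": 0.3},
    {"wx": 0, "wy": 0, "wz": 0, "tx": -2.5, "ty": -2, "tz": 0, "hand": 0.3},
    {"wx": 0, "wy": 0, "wz": 0, "tx": -2.5, "ty": -2, "tz": 0, "hand": 0.3},
    {"wx": 0, "wy": 0, "wz": 0, "tx": -2.5, "ty": -2, "tz": 0, "hand": 0.3},
    {"wx": 0, "wy": 0, "wz": 0, "tx": -2.5, "ty": -2, "tz": 0, "hand": 0.3},
  ],
)

```text
clock: 32.23
position: [0.5291, -0.0035, 0.199]
ee_rot: [-0.894, -3.011, 0.001]
force: [0.4, 0.6, -0.4]
width: 0.618
```

```bash
python3 - <<'E'
from h import *
delta(.6045,-.2655,.20,147)
E
```

```text
t 32.23 pos [ 0.5291 -0.0035  0.199 ] yaw 146.9 width mm 56.8 F [ 0.4  0.6 -0.4] j7 0.55
turn/6deg [-0.   -0.   -0.01]  shift cm after turn [-20.59 -17.86  -0.1 ]  before turn [-20.61 -17.84  -0.1 ]
```

Call:
step_arm(
  plan=[
    {"wx": 0, "wy": 0, "wz": 0, "tx": -2.5, "ty": -2.1, "tz": 0, "hand": 0.3},
    {"wx": 0, "wy": 0, "wz": 0, "tx": -2.5, "ty": -2.1, "tz": 0, "hand": 0.3},
    {"wx": 0, "wy": 0, "wz": 0, "tx": -2.5, "ty": -2.2, "tz": 0, "hand": 0.3},
    {"wx": 0, "wy": 0, "wz": 0, "tx": -2.5, "ty": -2.2, "tz": 0, "hand": 0.3},
    {"wx": 0, "wy": 0, "wz": 0, "tx": -2.5, "ty": -2.2, "tz": 0, "hand": 0.3},
    {"wx": 0, "wy": 0, "wz": 0, "tx": -2.2, "ty": -2, "tz": 0, "hand": 0.3},
    {"wx": 0, "wy": 0, "wz": 0, "tx": -1.8, "ty": -1.6, "tz": 0, "hand": 0.3},
    {"wx": 0, "wy": 0, "wz": 0, "tx": -1.2, "ty": -1, "tz": 0.5, "hand": 0.3},
    {"wx": 0, "wy": 0, "wz": 0, "tx": -0.6, "ty": -0.5, "tz": 1, "hand": 0.3},
    {"wx": 0, "wy": 0, "wz": 0, "tx": 0, "ty": 0, "tz": 0.5, "hand": 0.3},
  ],
)

```text
clock: 33.07
position: [0.5951, -0.2358, 0.177]
ee_rot: [-0.897, -3.009, 0.0]
force: [0.0, -0.0, -1.5]
width: 0.616
```

```bash
python3 - <<'E'
from h import *
capture(14)
delta(.6045,-.2655,.09,147)
c=load('side',14);cv2.imwrite("pics/side14z.png",cv2.resize(c['p'][60:210,260:410,::-1],None,fx=4,fy=4))
E
```

```text
t 33.17 pos [ 0.5947 -0.2325  0.1772] yaw 147.0 width mm 56.8 F [-0.3  0.6 -1.3] j7 0.92
turn/6deg [ 0.   -0.03  0.  ]  shift cm after turn [-2.62 -2.24  8.72]  before turn [-2.65 -2.24  8.71]
```

View pics/side14z.png

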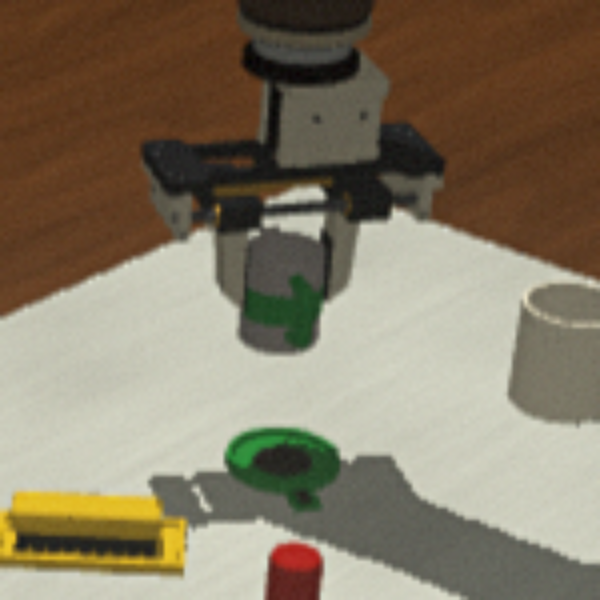

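Call:
step_arm(
  plan=[
    {"wx": 0, "wy": 0, "wz": 0, "tx": -0.7, "ty": -0.6, "tz": 0.2, "hand": 0.3},
    {"wx": 0, "wy": 0, "wz": 0, "tx": -0.9, "ty": -0.8, "tz": 0.5, "hand": 0.3},
    {"wx": 0, "wy": 0, "wz": 0, "tx": -0.7, "ty": -0.6, "tz": 0.7, "hand": 0.3},
    {"wx": 0, "wy": 0, "wz": 0, "tx": -0.3, "ty": -0.2, "tz": 1, "hand": 0.3},
    {"wx": 0, "wy": 0, "wz": 0, "tx": 0, "ty": 0, "tz": 1.2, "hand": 0.3},
    {"wx": 0, "wy": 0, "wz": 0, "tx": 0, "ty": 0, "tz": 1.2, "hand": 0.3},
    {"wx": 0, "wy": 0, "wz": 0, "tx": 0, "ty": 0, "tz": 1.2, "hand": 0.3},
    {"wx": 0, "wy": 0, "wz": 0, "tx": 0, "ty": 0, "tz": 1, "hand": 0.3},
    {"wx": 0, "wy": 0, "wz": 0, "tx": 0, "ty": 0, "tz": 0.5, "hand": 0.3},
    {"wx": 0, "wy": 0, "wz": 0, "tx": 0, "ty": 0, "tz": 0, "hand": 0.3},
  ],
)

```text
clock: 34.0
position: [0.6049, -0.2663, 0.1023]
ee_rot: [-0.892, -3.01, -0.0]
force: [-0.8, 0.2, -0.5]
width: 0.619
```

```bash
python3 - <<'E'
from h import *
capture(15)
delta(.6045,-.2655,.0535,147)
c=load('side',15);cv2.imwrite("pics/side15z.png",cv2.resize(c['p'][60:210,260:410,::-1],None,fx=4,fy=4))
E
```

```text
t 34.1 pos [ 0.6059 -0.2666  0.1041] yaw 147.0 width mm 57.3 F [ 0.3 -0.3 -0.3] j7 0.92
turn/6deg [ 0.    0.   -0.01]  shift cm after turn [0.18 0.02 5.06]  before turn [0.18 0.02 5.06]
```

View pics/side15z.png

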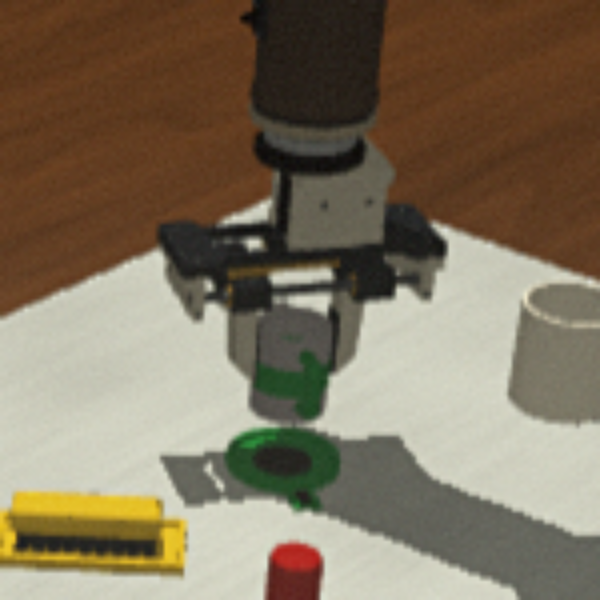

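The handle points over the tab (crop 303,498). I lower 46 mm first, then approach contact slowly.

Call:
step_arm(
  plan=[
    {"wx": 0, "wy": 0, "wz": 0, "tx": 0.15, "ty": 0, "tz": 0.5, "hand": 0.3},
    {"wx": 0, "wy": 0, "wz": 0, "tx": 0, "ty": 0, "tz": 0.7, "hand": 0.3},
    {"wx": 0, "wy": 0, "wz": 0, "tx": 0, "ty": 0, "tz": 0.7, "hand": 0.3},
    {"wx": 0, "wy": 0, "wz": 0, "tx": 0, "ty": 0, "tz": 0.7, "hand": 0.3},
    {"wx": 0, "wy": 0, "wz": 0, "tx": 0, "ty": 0, "tz": 0.7, "hand": 0.3},
    {"wx": 0, "wy": 0, "wz": 0, "tx": 0, "ty": 0, "tz": 0.5, "hand": 0.3},
    {"wx": 0, "wy": 0, "wz": 0, "tx": 0, "ty": 0, "tz": 0.4, "hand": 0.3},
    {"wx": 0, "wy": 0, "wz": 0, "tx": 0, "ty": 0, "tz": 0.3, "hand": 0.3},
    {"wx": 0, "wy": 0, "wz": 0, "tx": 0, "ty": 0, "tz": 0.1, "hand": 0.3},
    {"wx": 0, "wy": 0, "wz": 0, "tx": 0, "ty": 0, "tz": 0, "hand": 0.3},
  ],
)

```text
clock: 34.93
position: [0.6044, -0.266, 0.0578]
ee_rot: [-0.894, -3.011, -0.0]
force: [0.6, -0.4, -1.0]
width: 0.617
```

```bash
python3 - <<'E'
from h import *
delta(.6045,-.2655,.0535,147)
E
```

```text
t 34.93 pos [ 0.6044 -0.266   0.0578] yaw 146.9 width mm 56.8 F [ 0.6 -0.4 -1. ] j7 0.89
turn/6deg [-0.   -0.   -0.01]  shift cm after turn [0.02 0.05 0.43]  before turn [0.02 0.05 0.43]
```

Call:
step_arm(
  plan=[
    {"wx": 0, "wy": 0, "wz": 0, "tx": 0, "ty": 0, "tz": 0.1, "hand": 0.3},
    {"wx": 0, "wy": 0, "wz": 0, "tx": 0, "ty": 0, "tz": 0.1, "hand": 0.3},
    {"wx": 0, "wy": 0, "wz": 0, "tx": 0, "ty": 0, "tz": 0.1, "hand": 0.3},
    {"wx": 0, "wy": 0, "wz": 0, "tx": 0, "ty": 0, "tz": 0.06, "hand": 0.3},
    {"wx": 0, "wy": 0, "wz": 0, "tx": 0, "ty": 0, "tz": 0.06, "hand": 0.3},
    {"wx": 0, "wy": 0, "wz": 0, "tx": 0, "ty": 0, "tz": 0.06, "hand": 0.3},
    {"wx": 0, "wy": 0, "wz": 0, "tx": 0, "ty": 0, "tz": 0, "hand": 0.3},
    {"wx": 0, "wy": 0, "wz": 0, "tx": 0, "ty": 0, "tz": 0, "hand": 0.3},
    {"wx": 0, "wy": 0, "wz": 0, "tx": 0, "ty": 0, "tz": 0, "hand": 0.3},
    {"wx": 0, "wy": 0, "wz": 0, "tx": 0, "ty": 0, "tz": 0, "hand": 0.3},
  ],
)

```text
clock: 35.77
position: [0.6045, -0.2661, 0.0535]
ee_rot: [0.894, 3.011, -0.0]
force: [-1.9, 0.5, 4.0]
width: 0.617
```

Call:
step_arm(
  plan=[
    {"wx": 0, "wy": 0, "wz": 0, "tx": 0, "ty": 0, "tz": 0, "hand": 0.65},
    {"wx": 0, "wy": 0, "wz": 0, "tx": 0, "ty": 0, "tz": 0, "hand": 0.69},
    {"wx": 0, "wy": 0, "wz": 0, "tx": 0, "ty": 0, "tz": 0, "hand": 0.75},
    {"wx": 0, "wy": 0, "wz": 0, "tx": 0, "ty": 0, "tz": 0, "hand": 0.82},
    {"wx": 0, "wy": 0, "wz": 0, "tx": 0, "ty": 0, "tz": 0, "hand": 0.9},
    {"wx": 0, "wy": 0, "wz": 0, "tx": 0, "ty": 0, "tz": -0.5, "hand": 0.95},
    {"wx": 0, "wy": 0, "wz": 0, "tx": 0, "ty": 0, "tz": -1.5, "hand": 0.95},
    {"wx": 0, "wy": 0, "wz": 0, "tx": 0, "ty": 0, "tz": -2.5, "hand": 0.95},
    {"wx": 0, "wy": 0, "wz": 0, "tx": 0, "ty": 0, "tz": -3, "hand": 0.95},
    {"wx": 0, "wy": 0, "wz": 0, "tx": 0, "ty": 0, "tz": -3, "hand": 0.95},
  ],
)

```text
clock: 36.6
position: [0.6043, -0.2658, 0.1605]
ee_rot: [-0.893, -3.012, -0.001]
force: [0.1, -1.4, -0.2]
width: 0.954
```

Call:
step_arm(
  plan=[
    {"wx": 0, "wy": 0, "wz": 0, "tx": 0, "ty": 0, "tz": -2, "hand": 0.95},
    {"wx": 0, "wy": 0, "wz": 0, "tx": 0, "ty": 0, "tz": -2, "hand": 0.95},
    {"wx": 0, "wy": 0, "wz": 0, "tx": 0, "ty": 0, "tz": -2, "hand": 0.95},
    {"wx": 0, "wy": 0, "wz": 0, "tx": 1, "ty": -2.5, "tz": -1, "hand": 0.95},
    {"wx": 0, "wy": 0, "wz": 0, "tx": 1, "ty": -2.5, "tz": 0, "hand": 0.95},
    {"wx": 0, "wy": 0, "wz": 0, "tx": 1, "ty": -2.5, "tz": 0, "hand": 0.95},
    {"wx": 0, "wy": 0, "wz": 0, "tx": 1, "ty": -2.5, "tz": 0, "hand": 0.95},
    {"wx": 0, "wy": 0, "wz": 0, "tx": 1, "ty": -2.5, "tz": 0, "hand": 0.95},
    {"wx": 0, "wy": 0, "wz": 0, "tx": 1, "ty": -2, "tz": 0, "hand": 0.95},
    {"wx": 0, "wy": 0, "wz": 0, "tx": 0, "ty": 0, "tz": 0, "hand": 0.95},
  ],
)

```text
clock: 37.43
position: [0.4708, -0.3587, 0.2292]
ee_rot: [-0.902, -3.008, 0.005]
force: [-0.0, -0.9, 0.1]
width: 0.946
```

```bash
python3 - <<'E'
from h import *
capture(16)
delta(.6045,-.2655,.0535,147)
c=load('side',16);cv2.imwrite("pics/side16z.png",cv2.resize(c['p'][110:290,190:430,::-1],None,fx=3.3,fy=3.3))
E
```

```text
t 37.53 pos [ 0.4747 -0.3554  0.2296] yaw 146.8 width mm 87.5 F [ 0.3  0.9 -0.1] j7 1.21
turn/6deg [-0.    0.01 -0.03]  shift cm after turn [-5.99 14.61 17.61]  before turn [-5.92 14.64 17.61]
```

View pics/side16z.png

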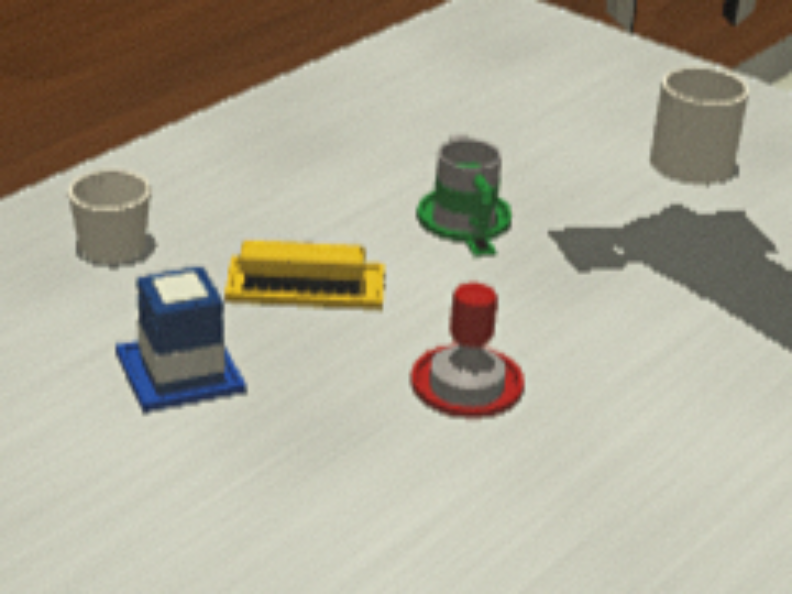

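View pics/top16.png

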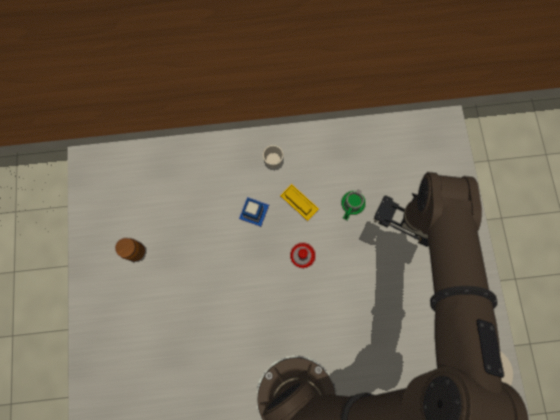

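All four tools appear to stand in their holders. In the side crop they are: tin (180,330), brush (303,270), pitcher (467,190) with its handle above the tab, and tamper (470,350). A numeric check follows.

```bash
python3 - <<'E'
from h import *
H=dict(tamper=((.4445,-.0711),(.05,.1),.090),tin=((.611,.0773),(.072,.095),.083),brush=((.6275,-.0815),(.033,.05),.040),pitcher=((.6045,-.266),(.065,.08),.071))
for n in("top","side"):
    c=load(n,16);W=cloud(c);X,Y,Z=W[...,0],W[...,1],W[...,2];h0=load(n,0)
    for k,((x,y),(a,b),zt) in H.items():
        m=(np.hypot(X-x,Y-y)<.07)&(Z>a)&(Z<b);w=W[m];rc=cv2.minAreaRect((w[:,:2]*1000).astype(np.float32))
        print(n,k,m.sum(),'rect',np.round(rc[0],1),np.round(rc[1],1),round(rc[2],1),'ztop p95',np.percentile(w[:,2],95).round(4),'expect',zt)
    m=(np.hypot(X-.6045,Y+.266)<.07)&(Z>.02)&(Z<.065)&masks(c['p'])['green']&(np.hypot(X-.6045,Y+.266)>.034)
    w=W[m].mean(0);print('handle',w.round(3),np.degrees(np.arctan2(w[1]+.266,w[0]-.6045)).round(1))
    for k,(x,y),z0,z1 in(('jar',(.517,.485),.09,.12),('mug',(.517,-.505),.075,.1),('cup',(.794,-.011),.05,.07)):
        m=(np.hypot(X-x,Y-y)<.07)&(Z>z0)&(Z<z1);print(k,m.sum(),W[m].mean(0).round(4) if m.any() else None)
E
```

```text
top tamper 97 rect [442.4 -71.1] [30.7 32.7] 36.9 ztop p95 0.0949 expect 0.09
top tin 268 rect [609.6  76.2] [53.5 55.9] 63.7 ztop p95 0.0868 expect 0.083
top brush 259 rect [628.6 -79.1] [102.3  30.9] 40.8 ztop p95 0.0438 expect 0.04
top pitcher 70 rect [ 599.4 -258.4] [53.2 83.5] 28.3 ztop p95 0.0737 expect 0.071
handle [ 0.565 -0.239  0.056] 145.6
jar 325 [0.5208 0.4875 0.1036]
mug 0 None
cup 93 [ 0.7955 -0.0107  0.0565]
side tamper 235 rect [442.9 -66.8] [31.1 34.3] 79.0 ztop p95 0.0892 expect 0.09
side tin 319 rect [608.6  78.9] [54.6 57.3] 63.4 ztop p95 0.0837 expect 0.083
side brush 255 rect [627.3 -77.1] [102.2  35.6] 42.5 ztop p95 0.0403 expect 0.04
side pitcher 72 rect [ 604.1 -262.9] [55.2 58.2] 80.7 ztop p95 0.0718 expect 0.071
handle [ 0.566 -0.236  0.051] 142.8
jar 794 [0.5165 0.493  0.1022]
mug 158 [ 0.5177 -0.5042  0.0796]
cup 127 [ 0.7936 -0.0108  0.054 ]
```

```bash
python3 -c "
from cell import arm; print(arm.sign_off()); print(arm.observe()['clock'])"
```

```text
the job is handed in; nothing more can be done
None
the job is handed in; nothing more can be done
```

All four tools are in their own holders, and I handed the job in at about 37.5 s of the 115 s allowed. `sign_off` gives no verdict.

I carried each tool upright and lowered it until the wrist sensor showed a light contact of about 4 to 10 N before opening the fingers. The arm was then lifted clear of everything.

The last camera check, using both views against the holder positions I measured at the start, showed:

| Tool | Offset from holder centre | Top height, side view (expected) | Turn against holder |
|---|---|---|---|
| Tamper | about 2–5 mm | 89.2 mm (90) | – |
| Tin | about 2–3 mm | 83.7 mm (83) | within 1° |
| Brush | about 3–5 mm | 40.3 mm (40) | about 1–2° |
| Pitcher | about 3 mm, from the side view | 71.8 mm (71) | handle within 3° of the tab |

- **Camera disagreement:** the two cameras differed from each other by about 3–4 mm sideways, so I aimed at their average. The top view also read heights 3–5 mm higher than the side view.
- **Pitcher from above:** the top view's fit of the pitcher included its spout or handle, so I didn't use it for the centre.
- **Jar, mug and cup:** the cup and mug read the same place as at the start, within about 2 mm. The mug was hidden by the arm in the last top view, so that rests on the side view alone. The jar's two readings used different crops and agree to about 3–4 mm, and it stood upright in the last top view.
- **Refused move:** the first move call was refused because its rows were missing keys. Nothing moved.

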